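Seat the taper posts and draw in the tie-rod locks

TASK

Seat every loose steel mounting post that is on the table in a taper socket of the mounting shelf (any sockets), fully home with its drive slots over the dogs. Then turn the tie-rod sleeve in the middle until both lock plates have drawn in over the posts' flanges and come up against their stop. Leave the bronze bushing and the green rubber foot beside the posts where they stand.

Things in the scene. Friction and masses are not known exactly. Their poses are not given: they have to be found in the camera images.
- shelf: cast aluminium mounting shelf fixed to the table, base plate 250 (x) by 430 (y) by 10 mm; origin at the centre of its underside, z up. The socket rims are 42 mm above the origin, at x = +-75, y = +-105 mm. The tie rod runs along y above the middle, 95 mm up.
- sleeve_axis (a point): centre of the tie-rod sleeve (turnbuckle body), axes of the shelf; it turns about y. Sleeve steel, 38 mm dia., 84 mm long; four round spokes 12 mm thick, 90 degrees apart, stick out in this frame's plane y = 0 to 70 mm from the axis: the upper one can be pushed over with closed fingertips, a quarter turn a push, starting within 45 degrees of upright. 12 mm rods lead to the lock plates.
- sleeve (a joint): turn of the sleeve in rad, 0 to 14.14 (solid stop, both lock plates home); starts at 0 to 2.5. Grows, drawing both plates in, when the top spokes move towards shelf +x (away from the robot). At value v the spokes point 15 degrees + v (+ multiples of 90 degrees) from straight up, tipping towards shelf +x. Friction about 0.12 N m; stays where left.
- lock_left (a joint): inward travel in m of the lock plate at the +y end, 0 open to 0.024 home, 1.70 mm per rad of the sleeve. Plate 220 (x) by 40 (y) mm, 56 to 66 mm above the table; its inner edge is 153 mm from the shelf's middle when open, 129 when home (8 mm over a seated flange, 4 mm above it). A block 50 (x) by 32 (y) mm on its middle reaches 116 mm above the table.
- lock_right (a joint): the same for the lock plate at the -y end; it moves inward by the same amount as lock_left
- socket1 (a point): taper socket, near left (robot side, +y): conical cup, axes of the shelf. The point is where a seated post's origin lies, 24 mm below the rim. Two dogs on the rim, 33-42 mm either side along shelf x, 10 mm wide, 7 mm high, enter the post's slots: the post's x axis must lie along shelf x (either way round). Clearance 0.8 mm in the cone, 2 mm each side of a dog.
- socket2 (a point): the same, near right
- socket3 (a point): the same, far left
- socket4 (a point): the same, far right
- post1: one of four identical steel posts (3 or 4 present), standing shank-down, 0.4-0.7 kg; origin: centre of shank's lower end, z up. Conical shank 50 mm dia. at z 0, 58 at z 24 mm. Flange 84 (x) by 64 (y) mm, z 24-34, with a 14 mm wide slot cut 11 mm into its +x and -x ends. Grip block 26 (x) by 40 (y) mm, z 34-68: pinch it along x. Half a turn about z is the same.
- post2: as post1
- post3: as post1
- post4: as post1
- bushing: bronze bushing, plain upright tube 40 mm outside, 40 mm tall, stands beside the posts; not part of the job, leave where it is
- rubber_foot: green rubber foot, cone frustum 64 mm across, 30 mm tall, stands between posts and shelf; not part of the job, leave where it is
There are look-alikes about, which are no part of the job. What is shaped like the post3 but pink or yellow is not meant.

How it is judged:
By the outcome, as a careful person would: the job done as asked, in the order asked, and still so for the second after the job is handed in, with the robot touching nothing.
Of post1, post2, post3, post4 only 3 to 4 are there at a start; the rules pass over those that are not, and their reading is None.
At some moment in a run one of post1, post2, post3, post4 may be knocked a few centimetres aside while the robot is not near it.
It also fails if it takes over 210 s, if anything falls off the work surface, if the arm or the gripper's body presses on something with over 40 N, if the wrist force passes 120 N, or if a joint passes its speed limit or range.

ROBOT

A 6-joint arm with a two-finger parallel gripper is mounted at the origin on the work surface. World frame = base frame: x ahead of the robot, y to its left, z up, the work surface at z = 0. Lengths are in m, angles in rad, forces in N, time in s.
With the tool pointing down it reaches from about 0.35 to 0.775 m from the base axis. Payload 5.5 kg.
Tool frame: the origin (TCP) lies on the centre line of the jaws, within the pads' length; the fingertips stand 19 mm ahead of it and the grasp point (between the pads) is the TCP; z points along the fingers, y is the line along which they close (so a half turn about z gives the same grasp; the last joint's range is limited). The gripper opens to 85 mm and grips with 20 to 120 N. Pads are 22 mm wide; open, the fingers measure 114 mm over their backs; the gripper's body (76 mm by 85 mm) begins 54 mm behind the grasp point. The pads swing forward as they close: fully open they stand 13 mm farther back than shut.
Start: joints at [-1.42, 0.313, 0.046, 1.304, 0, 1.431], TCP at [0.165, -0.551, 0.25] pointing down, gripper open.
Joint ranges: [-2.76, 2.76], [-0.86, 1.69], [-1.03, 1.26], [-2.2, 2.34], [-1.47, 1.5], [-3.14, 3.14]. Speed limits (rad/s): [2.57, 2.57, 3.14, 3.14, 3.14, 3.14].

INTERFACE

Orientations are given as a rotation vector (axis times angle).
In Python, from workcell import robot, vision gives the robot as it stands. The module is installed in compiled form; this text tells all that it offers.
- The arm moves only by the tool servo_tool, never from a script. Its argument "increments" is a list of rows, each an object with "hand": the finger opening in cm, from 0 to 8.54; "offset": the shift along the tool's x, y, z in cm, a list of three; "turn": the turn, a rotation vector about the tool's x, y, z in degrees, a list of three. In form: [{"hand": hand, "offset": [x, y, z], "turn": [ax, ay, az]}, ...]. A call has 1 to 8 rows; each row shifts and turns the commanded pose from where the row before left it, along the tool's axes as they then stand; what a row does not reach is not made up. A row lasts 1/12 s, in which the tool goes at most 41.7 mm and 7.16 degrees, less where a joint would pass 70% of its speed; a pose out of reach is approached as far as the arm can. A call with a gripper value outside its range is refused whole. The fingers move at their own pace and stop on an object; "force" is the grip in N (left out, the last holds). Time passes only in rows, so rows that do not move let the fingers close. It gives the time, the measured TCP pose, the force, the opening and the grip force at its end, in the units of the state.
- robot.get_state(): the state, without advancing time (a new reading comes with each control period).
- vision.snapshot(name): name is "scene" or "top"; returns (picture, depth): 384x512x3 uint8, red, green, blue; 384x512 float32, m along the optical axis (not along the pixel's ray), 0 where there is no reading.
- vision.camera_model(name): a dict with "intrinsics" (3x3 intrinsics, pixels), "k1" (the pictures are not rectified: a ray, as slopes to the right and down, at radius r is drawn at 1 + k1 r^2 times it, then the intrinsics apply), "T" (4x4, takes a point from camera to world coordinates). Camera axes: x right, y up, looking along -z (the intrinsics and any distortion apply to the point x, -y, -z); pixel columns grow to the right and rows downward; lengths in m; the calibration is good to about 2 mm. A picture is of the moment at which its call begins. camera_model takes no time and is no camera call.
- robot.sign_off(): hands the job in; it is judged then, once.
The state is a dict: "t": time; "q": joint angles; "qd": joint speeds; "joint_torque": joint torques, N m; "position": TCP position; "tool_rot": TCP orientation; "ft_force": force on the tool from outside, world axes, zero at the start; "moment": the same for the moment, N m; "finger_gap": finger opening in m; "grasp_force": force on a finger pad.
Only numpy, scipy, OpenCV 4.12 (cv2) and the standard library are available. Lean on these libraries where they do the work, as an engineer would, in place of code of your own. Each camera call takes 0.05 s, during which the arm holds its last target. There are 200 camera calls.

## Working session

There is one attempt and no reset: what is moved stays moved. The work goes in short steps, Python scripts to look and compute and a tool call to move; the robot and the scene stay as the last step left them, time stands still between calls to the robot, and variables do not carry over. Pictures are saved under pics/ and viewed, at most 14 in all, crops included, and the job is handed in when it is done.

Besides the shell and the picture viewer there is one more tool, called after ">>>" by a JSON object that holds its "name" and its "arguments", one argument or row to a line. servo_tool: Moves the arm, as the interface text tells. Its arguments: {"type":"object","properties":{"increments":{"type":"array","items":{"type":"object","properties":{"hand":{"type":"number"},"offset":{"type":"array","items":{"type":"number"}},"turn":{"type":"array","items":{"type":"number"}}}}},"force":{"type":"number"}},"required":["increments"]}

```bash
ls; mkdir -p pics; cat > h.py <<'E'
import numpy as np, cv2
from workcell import robot, vision
def snap(n):
    p,d=vision.snapshot(n); return p,d
def ray(n,uv):
    m=vision.camera_model(n);K=np.array(m["intrinsics"]);T=np.array(m["T"])
    uv=np.atleast_2d(np.float64(uv)).reshape(-1,1,2)
    s=cv2.undistortPoints(uv,K,np.array([m["k1"],0,0,0.]),None,None).reshape(-1,2)
    d=np.c_[s[:,0],-s[:,1],-np.ones(len(s))]@T[:3,:3].T
    return T[:3,3],d
def plane(n,uv,z):
    o,d=ray(n,uv); return o+d*((z-o[2])/d[:,2])[:,None]
def cloud(n,depth):
    h,w=depth.shape;v,u=np.mgrid[:h,:w]
    o,d=ray(n,np.c_[u.ravel(),v.ravel()])
    return (o+d*depth.ravel()[:,None]).reshape(h,w,3)
E
python3 - <<'E'
from h import *
for n in("scene","top"):
    p,d=snap(n); np.savez(f"{n}0.npz",p=p,d=d)
    cv2.imwrite(f"pics/{n}0.png",cv2.resize(p[:,:,::-1],(800,600)))
    m=vision.camera_model(n); print(n,np.round(m["T"],3).tolist(),np.round(m["intrinsics"],1).tolist(),m["k1"])
s=robot.get_state();print(s)
E
```

```text
pics
scene [[-0.645, -0.594, 0.481, 1.109], [0.764, -0.486, 0.424, 0.634], [-0.018, 0.641, 0.768, 1.081], [0.0, 0.0, 0.0, 1.0]] [[427.7, 0.0, 254.5], [0.0, 427.7, 185.2], [0.0, 0.0, 1.0]] -0.10377408736012633
top [[-0.033, 0.976, -0.215, 0.281], [-0.999, -0.031, 0.013, 0.081], [0.006, 0.215, 0.977, 1.07], [0.0, 0.0, 0.0, 1.0]] [[416.5, 0.0, 255.4], [0.0, 416.5, 185.1], [0.0, 0.0, 1.0]] -0.008698254940466003
{'t': 0.1, 'q': array([-1.41960521e+00,  3.13962828e-01,  4.50689640e-02,  1.30360717e+00,
       -5.40139688e-06,  1.43122676e+00]), 'qd': array([-0.00019373, -0.00256991,  0.00145095, -0.00103967, -0.00093854,
       -0.00065048]), 'joint_torque': array([ 2.21384158e-03, -4.81727242e+01,  2.99242347e+01,  1.28351551e-02,
       -1.60329014e-04,  1.76023633e-05]), 'position': array([ 0.16478106, -0.5504259 ,  0.24946701]), 'tool_rot': array([-3.10676494e+00, -4.54871724e-01,  2.40310602e-05]), 'ft_force': array([-0.25374903, -0.30062862,  0.12336599]), 'moment': array([-0.01138453,  0.02058985,  0.02066806]), 'grasp_force': 0.0, 'finger_gap': 0.08559756053502185}
```

View pics/scene0.png

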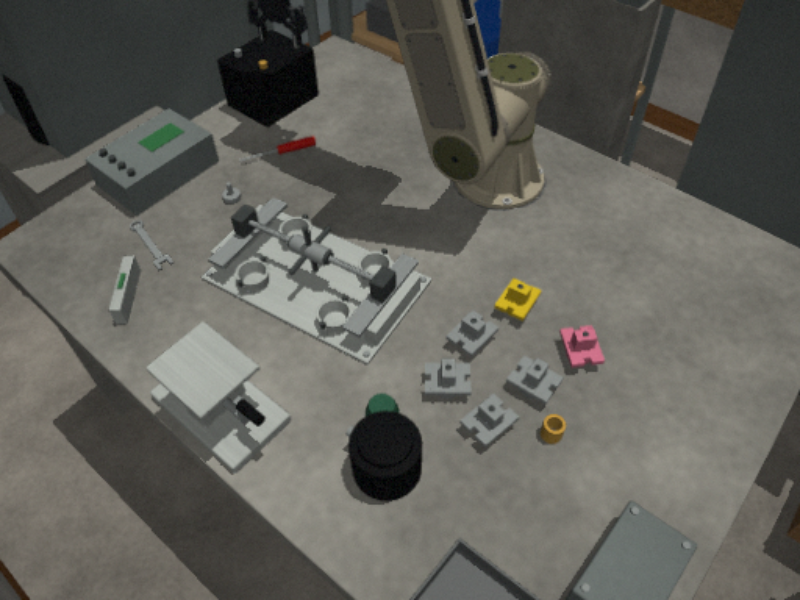

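View pics/top0.png

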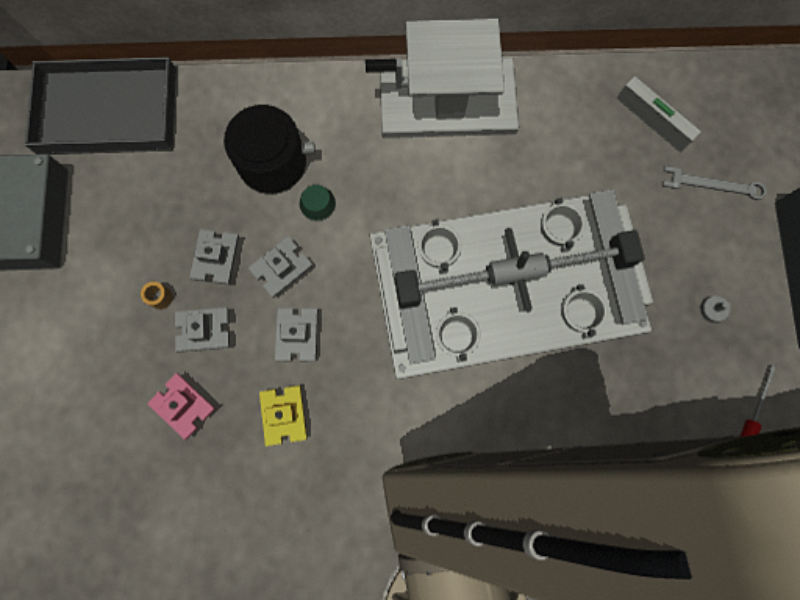

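The scene view shows four grey posts at about (473,333), (447,378), (533,380), (489,420), and the shelf at about (318,280). The top view (800x600) shows the posts at (213,255), (282,265), (203,328), (296,333) and the sockets at (439,247), (561,225), (459,335), (582,311).

```bash
cat >> h.py <<'E'
def hmap(n,p,d):
    return cloud(n,d)
def posts(n,p,d,seeds):
    """rect of flange top (z .027-.040) & block top (z>.06) points near seeds"""
    C=cloud(n,d).reshape(-1,3); ok=d.ravel()>0; col=p.reshape(-1,3).astype(int)
    grey=(col.max(1)-col.min(1))<40
    for s in seeds:
        r=np.hypot(C[:,0]-s[0],C[:,1]-s[1])<.058
        F=C[r&ok&grey&(C[:,2]>.018)&(C[:,2]<.042)]; B=C[r&ok&(C[:,2]>.060)&(C[:,2]<.075)]
        out=[]
        for Q in(F,B):
            if len(Q)<20: out.append(None);continue
            (c,wh,a)=cv2.minAreaRect((Q[:,:2]*1000).astype(np.float32))
            if wh[0]<wh[1] and Q is F or wh[0]>wh[1] and Q is B: a+=90; wh=wh[::-1]
            a=(a+90)%180-90
            out.append((np.round(c,1).tolist(),np.round(wh,1).tolist(),round(a,1),round(float(np.median(Q[:,2])),4),len(Q)))
        print(n,np.round(s,3),*out,sep="\n   ")
E
python3 - <<'E'
from h import *
T=np.array([(213,255),(282,265),(203,328),(296,333)])*.64
seeds=plane("top",T,.05)[:,:2]
for n in("top","scene"):
    z=np.load(n+"0.npz"); posts(n,z["p"],z["d"],seeds)
# shelf rims
S=np.array([(439,247),(561,225),(459,335),(582,311)])*.64
ss=plane("top",S,.042)[:,:2]
for n in("top","scene"):
    z=np.load(n+"0.npz"); C=cloud(n,z["d"]).reshape(-1,3)
    print(n,"table z",np.median(C[np.hypot(C[:,0]-.35,C[:,1]-.25)<.03,2]))
    for s in ss:
        Q=C[(np.hypot(C[:,0]-s[0],C[:,1]-s[1])<.045)&(C[:,2]>.037)&(C[:,2]<.046)]
        Q=Q[np.hypot(Q[:,0]-s[0],Q[:,1]-s[1])<.037]
        (c,r,a)=cv2.minAreaRect((Q[:,:2]*1000).astype(np.float32))
        A=np.c_[2*Q[:,:2],np.ones(len(Q))];x=np.linalg.lstsq(A,(Q[:,:2]**2).sum(1),rcond=None)[0]
        print(n,s.round(4),len(Q),"rect",np.round(c,1),np.round(r,1),"circ",x[:2].round(4),np.sqrt(x[2]+x[0]**2+x[1]**2).round(4),np.median(Q[:,2]))
E
```

```text
top
   [0.572 0.368]
   ([573.0, 358.0], [94.0, 85.0], 80.3, 0.0335, 588)
   ([575.0, 372.1], [26.1, 40.0], -9.0, 0.0673, 173)
top
   [0.552 0.256]
   ([554.3, 262.4], [84.0, 66.1], -51.3, 0.0336, 599)
   ([553.9, 262.2], [25.7, 40.7], -51.5, 0.0675, 168)
top
   [0.453 0.38 ]
   ([453.9, 388.6], [86.2, 65.1], -86.1, 0.0335, 617)
   ([453.8, 388.0], [25.7, 40.1], -87.9, 0.0673, 180)
top
   [0.44  0.233]
   ([440.5, 236.9], [83.3, 64.8], -2.4, 0.0335, 615)
   ([440.4, 237.0], [25.4, 40.1], -1.6, 0.0672, 183)
scene
   [0.572 0.368]
   ([573.4, 357.6], [94.6, 87.5], 82.4, 0.0342, 453)
   ([576.4, 371.3], [27.4, 41.9], -11.0, 0.0682, 149)
scene
   [0.552 0.256]
   ([555.7, 263.1], [83.1, 67.8], -51.4, 0.0335, 438)
   ([558.5, 263.8], [25.6, 40.5], -52.7, 0.0673, 127)
scene
   [0.453 0.38 ]
   ([455.9, 386.9], [84.3, 68.5], -85.9, 0.0346, 449)
   ([455.1, 387.4], [24.4, 42.2], -86.7, 0.0688, 116)
scene
   [0.44  0.233]
   ([443.7, 236.6], [87.2, 66.3], -3.3, 0.0331, 351)
   ([442.1, 236.9], [29.2, 39.8], -1.6, 0.0674, 111)
top table z 0.030104273035234774
top [ 0.5763 -0.    ] 170 rect [57
[... 179 characters left out ...]
30245085
top [ 0.4297 -0.0251] 206 rect [431.1 -24.5] [68.5 69.9] circ [ 0.4313 -0.0232] 0.0322 0.0412316851580653
top [ 0.4621 -0.2253] 166 rect [ 462.8 -229.1] [69.5 66.5] circ [ 0.463  -0.2293] 0.0319 0.040881491887217125
scene table z 0.030467719399327242
scene [ 0.5763 -0.    ] 92 rect [579.9  -1. ] [66.9 65.3] circ [ 5.812e-01 -4.000e-04] 0.0313 0.04098470942602661
scene [ 0.6078 -0.204 ] 85 rect [ 611.8 -205.6] [67.3 61.4] circ [ 0.6129 -0.2065] 0.031 0.04096923958202381
scene [ 0.4297 -0.0251] 74 rect [427.  -31.1] [49.7 69.1] circ [ 0.4333 -0.0239] 0.032 0.041286374796519754
scene [ 0.4621 -0.2253] 43 rect [ 456.5 -237.2] [42.8 63.2] circ [ 0.4633 -0.2302] 0.0297 0.04135403377582758
```

```bash
cat >> h.py <<'E'
from scipy.spatial.transform import Rotation as R
import json
def tool():
    s=robot.get_state(); M=R.from_rotvec(s["tool_rot"]).as_matrix()
    return s,M,np.degrees(np.arctan2(M[1,1],M[0,1]))
def plan(wps,step=38,rot=6.5):
    """wps: (x,y,z mm, psi deg of tool y | None); prints rows in tool axes"""
    s,M,psi=tool(); p=s["position"]*1000
    print("now",p.round(1),"psi",round(psi,1),"q6",np.degrees(s["q"][5]).round(),"F",s["ft_force"].round(1),"gap",round(s["finger_gap"]*1000,1),"tilt",np.degrees(np.arccos(-M[2,2])).round(2),"t",round(s["t"],2))
    for w in wps:
        t=np.array(w[:3],float); dp=0 if w[3] is None else (w[3]-psi+90)%180-90
        n=int(max(np.ceil(np.linalg.norm(t-p)/step),np.ceil(abs(dp)/rot),1)); rows=[]
        for i in range(n):
            q=np.radians(psi); x=np.array([-np.sin(q),np.cos(q),0]);y=np.array([np.cos(q),np.sin(q),0])
            d=(t-p)/(n-i); o=np.round([d@x/10,d@y/10,-d[2]/10],2); a=round(-dp/n,1)
            rows.append((o.tolist(),a)); p=p+10*(o[0]*x+o[1]*y)+[0,0,-10*o[2]]; psi-=a
        print("->",w,n); print("  "," | ".join(f"{o} {a}" for o,a in rows))
def find():
    for n in("top","scene"):
        p,d=snap(n); C=cloud(n,d); c=p.astype(int)
        m=((d>0)&(C[...,2]>.061)&(C[...,2]<.075)&(c.max(2)-c.min(2)<45)&(C[...,0]>.3)&(C[...,0]<.68)&(C[...,1]>.12)&(C[...,1]<.55)).astype(np.uint8)
        k,L=cv2.connectedComponents(m)
        for i in range(1,k):
            Q=C[L==i]
            if len(Q)<60: continue
            c_,wh,a=cv2.minAreaRect((Q[:,:2]*1000).astype(np.float32))
            if wh[0]>wh[1]: a+=90; wh=wh[::-1]
            print(n,np.round(c_,1),np.round(wh,1),round((a+90)%180-90,1),len(Q))
E
python3 -c "
from h import *
plan([(470,-150,250,None),(441,237,150,-2)])"
```

```text
now [ 164.8 -550.4  249.5] psi -73.3 q6 82.0 F [-0.3 -0.3  0.1] gap 85.6 tilt 0.1 t 0.1
-> (470, -150, 250, None) 14
   [2.91, -2.12, -0.0] 0.0 | [2.91, -2.11, -0.0] 0.0 | [2.91, -2.12, -0.0] 0.0 | [2.91, -2.11, -0.0] 0.0 | [2.91, -2.12, -0.01] 0.0 | [2.91, -2.11, -0.0] 0.0 | [2.91, -2.12, -0.01] 0.0 | [2.91, -2.11, -0.0] 0.0 | [2.91, -2.12, -0.01] 0.0 | [2.91, -2.11, -0.0] 0.0 | [2.91, -2.12, -0.01] 0.0 | [2.9, -2.11, -0.0] 0.0 | [2.91, -2.12, -0.01] 0.0 | [2.9, -2.11, -0.0] 0.0
-> (441, 237, 150, -2) 11
   [0.76, -3.45, 0.91] -6.5 | [1.14, -3.34, 0.91] -6.5 | [1.51, -3.19, 0.91] -6.5 | [1.86, -3.0, 0.91] -6.5 | [2.19, -2.76, 0.91] -6.5 | [2.49, -2.5, 0.91] -6.5 | [2.76, -2.2, 0.91] -6.5 | [2.99, -1.88, 0.91] -6.5 | [3.18, -1.52, 0.91] -6.5 | [3.33, -1.16, 0.9] -6.5 | [3.44, -0.77, 0.91] -6.5
```

>>> {"name": "servo_tool", "arguments": {
  "increments": [
    {"hand": 8.5,"offset": [2.91,-2.11,0],"turn": [0,0,0]},
    {"hand": 8.5,"offset": [2.91,-2.11,0],"turn": [0,0,0]},
    {"hand": 8.5,"offset": [2.91,-2.11,0],"turn": [0,0,0]},
    {"hand": 8.5,"offset": [2.91,-2.11,0],"turn": [0,0,0]},
    {"hand": 8.5,"offset": [2.91,-2.11,0],"turn": [0,0,0]},
    {"hand": 8.5,"offset": [2.91,-2.11,0],"turn": [0,0,0]},
    {"hand": 8.5,"offset": [2.91,-2.11,0],"turn": [0,0,0]}
  ]
}}

```text
t: 0.68
position: [0.3182, -0.3493, 0.25]
tool_rot: [-3.108, -0.454, 0.0]
ft_force: [0.5, 0.6, -1.0]
finger_gap: 0.085
grasp_force: 0.0
```

>>> {"name": "servo_tool", "arguments": {
  "increments": [
    {"hand": 8.5,"offset": [2.91,-2.11,0],"turn": [0,0,0]},
    {"hand": 8.5,"offset": [2.91,-2.11,0],"turn": [0,0,0]},
    {"hand": 8.5,"offset": [2.91,-2.11,0],"turn": [0,0,0]},
    {"hand": 8.5,"offset": [2.91,-2.11,0],"turn": [0,0,0]},
    {"hand": 8.5,"offset": [2.91,-2.11,0],"turn": [0,0,0]},
    {"hand": 8.5,"offset": [2.91,-2.11,0],"turn": [0,0,0]},
    {"hand": 8.5,"offset": [2.91,-2.11,0],"turn": [0,0,0]}
  ]
}}

```text
t: 1.27
position: [0.471, -0.1493, 0.25]
tool_rot: [-3.108, -0.455, 0.001]
ft_force: [0.2, -0.3, 0.5]
finger_gap: 0.0846
grasp_force: 0.0
```

>>> {"name": "servo_tool", "arguments": {
  "increments": [
    {"hand": 8.5,"offset": [0.76,-3.45,0.91],"turn": [0,0,-6.5]},
    {"hand": 8.5,"offset": [1.14,-3.34,0.91],"turn": [0,0,-6.5]},
    {"hand": 8.5,"offset": [1.51,-3.19,0.91],"turn": [0,0,-6.5]},
    {"hand": 8.5,"offset": [1.86,-3.0,0.91],"turn": [0,0,-6.5]},
    {"hand": 8.5,"offset": [2.19,-2.76,0.91],"turn": [0,0,-6.5]},
    {"hand": 8.5,"offset": [2.49,-2.5,0.91],"turn": [0,0,-6.5]}
  ]
}}

```text
t: 1.77
position: [0.4539, 0.0617, 0.195]
tool_rot: [-2.774, -1.474, 0.001]
ft_force: [0.9, 0.1, -0.1]
finger_gap: 0.0848
grasp_force: 0.0
```

>>> {"name": "servo_tool", "arguments": {
  "increments": [
    {"hand": 8.5,"offset": [2.76,-2.2,0.91],"turn": [0,0,-6.5]},
    {"hand": 8.5,"offset": [2.99,-1.88,0.91],"turn": [0,0,-6.5]},
    {"hand": 8.5,"offset": [3.18,-1.52,0.91],"turn": [0,0,-6.5]},
    {"hand": 8.5,"offset": [3.33,-1.16,0.9],"turn": [0,0,-6.5]},
    {"hand": 8.5,"offset": [3.44,-0.77,0.91],"turn": [0,0,-6.5]},
    {"hand": 8.5,"offset": [0,0,0],"turn": [0,0,0]},
    {"hand": 8.5,"offset": [0,0,0],"turn": [0,0,0]}
  ]
}}

```text
t: 2.35
position: [0.4402, 0.2373, 0.1492]
tool_rot: [-2.253, -2.189, 0.003]
ft_force: [-0.5, -0.4, 0.1]
finger_gap: 0.0851
grasp_force: 0.0
```

```bash
python3 -c "
from h import *
find()
plan([(441.2,237,100,-1.7),(441.2,237,57,-1.7)])"
```

```text
top [440.2 228.1] [22.2 25.1] 88.9 95
scene [444.6 235.8] [30.2 41. ] -2.4 111
scene [455.5 387.3] [24.8 43.8] -87.4 116
scene [557.3 262.9] [25.7 42.1] -52.5 125
scene [576.5 370.9] [28.8 42.8] -9.5 145
now [441.2 235.6 150. ] psi -1.9 q6 111.0 F [-0.   0.1  0.3] gap 84.8 tilt 0.06 t 2.45
-> (441.2, 237, 100, -1.7) 2
   [0.07, -0.0, 2.5] -0.1 | [0.07, -0.0, 2.5] -0.1
-> (441.2, 237, 57, -1.7) 2
   [0.0, -0.0, 2.15] 0.0 | [0.0, -0.0, 2.15] 0.0
```

>>> {"name": "servo_tool", "arguments": {
  "force": 60,
  "increments": [
    {"hand": 8.5,"offset": [0.07,0,2.5],"turn": [0,0,0]},
    {"hand": 8.5,"offset": [0,0,2.5],"turn": [0,0,0]},
    {"hand": 8.5,"offset": [0,0,2.15],"turn": [0,0,0]},
    {"hand": 8.5,"offset": [0,0,2.1],"turn": [0,0,0]},
    {"hand": 8.5,"offset": [0,0,0],"turn": [0,0,0]}
  ]
}}

```text
t: 2.87
position: [0.4393, 0.2341, 0.0546]
tool_rot: [-2.259, -2.18, 0.009]
ft_force: [-1.7, -1.5, -0.2]
finger_gap: 0.0852
grasp_force: 0.0
```

>>> {"name": "servo_tool", "arguments": {
  "increments": [
    {"hand": 2,"offset": [0,0,0],"turn": [0,0,0]},
    {"hand": 2,"offset": [0,0,0],"turn": [0,0,0]},
    {"hand": 2,"offset": [0,0,0],"turn": [0,0,0]},
    {"hand": 2,"offset": [0,0,0],"turn": [0,0,0]},
    {"hand": 2,"offset": [0,0,0],"turn": [0,0,0]},
    {"hand": 2,"offset": [0,0,0],"turn": [0,0,0]},
    {"hand": 2,"offset": [0,0,0],"turn": [0,0,0]},
    {"hand": 2,"offset": [0,0,0],"turn": [0,0,0]}
  ]
}}

```text
t: 3.53
position: [0.442, 0.2368, 0.059]
tool_rot: [2.256, 2.185, 0.002]
ft_force: [-3.0, -1.1, 5.8]
finger_gap: 0.025
grasp_force: 59.5
```

>>> {"name": "servo_tool", "arguments": {
  "increments": [
    {"hand": 2,"offset": [0,0,-2],"turn": [0,0,0]},
    {"hand": 2,"offset": [0,0,-3.5],"turn": [0,0,0]},
    {"hand": 2,"offset": [0,0,-3.5],"turn": [0,0,0]},
    {"hand": 2,"offset": [0,0,-2],"turn": [0,0,0]},
    {"hand": 2,"offset": [0,0,0],"turn": [0,0,0]},
    {"hand": 2,"offset": [0,0,0],"turn": [0,0,0]}
  ]
}}

```text
t: 4.03
position: [0.4418, 0.2368, 0.1679]
tool_rot: [2.256, 2.185, 0.002]
ft_force: [-0.1, 0.1, -7.1]
finger_gap: 0.0248
grasp_force: 60.9
```

```bash
python3 -c "
from h import *
plan([(432,100,185,8.7),(432,-22.6,185,8.7),(432,-22.6,110,8.7)])"
```

```text
now [441.8 236.8 167.9] psi -1.8 q6 111.0 F [-0.1  0.1 -7.1] gap 24.8 tilt 0.1 t 4.03
-> (432, 100, 185, 8.7) 4
   [-3.43, -0.14, -0.43] -2.6 | [-3.42, -0.29, -0.43] -2.6 | [-3.4, -0.45, -0.42] -2.6 | [-3.37, -0.59, -0.43] -2.6
-> (432, -22.6, 185, 8.7) 4
   [-3.03, -0.46, 0.0] -0.0 | [-3.03, -0.46, 0.0] -0.0 | [-3.03, -0.46, 0.0] -0.0 | [-3.03, -0.45, 0.0] -0.0
-> (432, -22.6, 110, 8.7) 2
   [-0.0, -0.0, 3.75] -0.1 | [-0.0, -0.0, 3.75] -0.1
```

>>> {"name": "servo_tool", "arguments": {
  "increments": [
    {"hand": 2,"offset": [-3.43,-0.14,-0.43],"turn": [0,0,-2.6]},
    {"hand": 2,"offset": [-3.42,-0.29,-0.43],"turn": [0,0,-2.6]},
    {"hand": 2,"offset": [-3.4,-0.45,-0.42],"turn": [0,0,-2.6]},
    {"hand": 2,"offset": [-3.37,-0.59,-0.43],"turn": [0,0,-2.6]},
    {"hand": 2,"offset": [-3.03,-0.46,0],"turn": [0,0,0]},
    {"hand": 2,"offset": [-3.03,-0.46,0],"turn": [0,0,0]},
    {"hand": 2,"offset": [-3.03,-0.46,0],"turn": [0,0,0]},
    {"hand": 2,"offset": [-3.03,-0.45,0],"turn": [0,0,0]}
  ]
}}

```text
t: 4.7
position: [0.4294, -0.0237, 0.182]
tool_rot: [-2.046, -2.378, 0.004]
ft_force: [1.0, 0.5, -6.1]
finger_gap: 0.0252
grasp_force: 60.8
```

>>> {"name": "servo_tool", "arguments": {
  "increments": [
    {"hand": 2,"offset": [0,0,2.5],"turn": [0,0,0]},
    {"hand": 2,"offset": [0,0,2.5],"turn": [0,0,0]},
    {"hand": 2,"offset": [0,0,2.5],"turn": [0,0,0]},
    {"hand": 2,"offset": [0,0,0],"turn": [0,0,0]},
    {"hand": 2,"offset": [0,0,0],"turn": [0,0,0]},
    {"hand": 2,"offset": [0,0,0],"turn": [0,0,0]}
  ]
}}

```text
t: 5.2
position: [0.4311, -0.0225, 0.1096]
tool_rot: [-2.048, -2.38, 0.001]
ft_force: [0.0, -0.1, -5.0]
finger_gap: 0.0251
grasp_force: 61.3
```

```bash
python3 -c "
from h import *
for n in('top','scene'):
    p,d=snap(n);C=cloud(n,d).reshape(-1,3);ok=d.ravel()>0
    print(n,[np.round(np.median(C[ok&(np.hypot(C[:,0]-.4319,C[:,1]+.0226)<.05)&(C[:,2]>a)&(C[:,2]<b)],0),4).tolist() for a,b in((.08,.095),(.115,.13))])
    q=cv2.resize(p[:,:,::-1][100:260,200:400] if n=='top' else p[:,:,::-1][100:260,100:300],(800,600)); cv2.imwrite(f'pics/{n}1.png',q)
s,M,psi=tool();print(s['position'],psi)
plan([(432,-22.6,90,8.7)])"
```

```text
top [[0.4547, 0.0086, 0.0842], [nan, nan, nan]]
scene [[0.451, -0.0075, 0.0855], [0.4324, -0.0147, 0.1199]]
[ 0.43258763 -0.02278925  0.11088942] 8.590920924001779
now [432.6 -22.8 110.9] psi 8.6 q6 68.0 F [-0.4 -0.3 -5.3] gap 24.9 tilt 0.11 t 5.3
-> (432, -22.6, 90, 8.7) 1
   [0.03, -0.06, 2.09] -0.1
  return _methods._mean(a, axis=axis, dtype=dtype,
  ret = um.true_divide(
```

View pics/scene1.png

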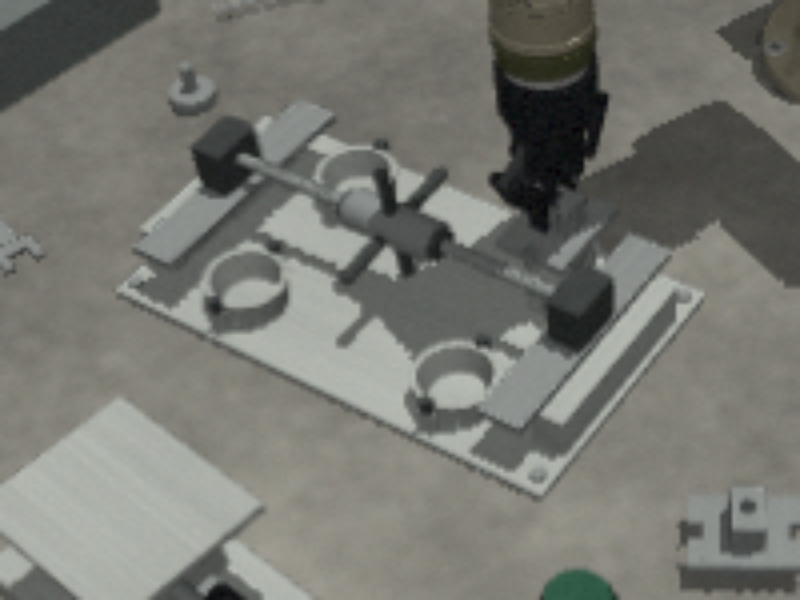

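The crop shows the held post above the near-left socket, at about (550,240), with the other three sockets free.

>>> {"name": "servo_tool", "arguments": {
  "increments": [
    {"hand": 2,"offset": [0,-0.03,1.0],"turn": [0,0,0]},
    {"hand": 2,"offset": [0,0,0.6],"turn": [0,0,0]},
    {"hand": 2,"offset": [0,0,0.5],"turn": [0,0,0]},
    {"hand": 2,"offset": [0,0,0.3],"turn": [0,0,0]},
    {"hand": 2,"offset": [0,0,0],"turn": [0,0,0]}
  ]
}}

```text
t: 5.72
position: [0.431, -0.0227, 0.0855]
tool_rot: [-2.049, -2.381, 0.001]
ft_force: [-1.3, -0.4, -5.3]
finger_gap: 0.0252
grasp_force: 61.3
```

>>> {"name": "servo_tool", "arguments": {
  "increments": [
    {"hand": 2,"offset": [0,0,0.2],"turn": [0,0,0]},
    {"hand": 2,"offset": [0,0,0.2],"turn": [0,0,0]},
    {"hand": 2,"offset": [0,0,0.2],"turn": [0,0,0]},
    {"hand": 2,"offset": [0,0,0],"turn": [0,0,0]},
    {"hand": 2,"offset": [0,0,0],"turn": [0,0,0]}
  ]
}}

```text
t: 6.13
position: [0.4312, -0.0228, 0.0798]
tool_rot: [-2.049, -2.381, 0.0]
ft_force: [-0.5, -0.4, -5.3]
finger_gap: 0.0249
grasp_force: 61.3
```

>>> {"name": "servo_tool", "arguments": {
  "increments": [
    {"hand": 2,"offset": [0,0,0.2],"turn": [0,0,0]},
    {"hand": 2,"offset": [0,0,0.1],"turn": [0,0,0]},
    {"hand": 2,"offset": [0,0,0.1],"turn": [0,0,0]},
    {"hand": 2,"offset": [0,0,0],"turn": [0,0,0]},
    {"hand": 2,"offset": [0,0,0],"turn": [0,0,0]}
  ]
}}

```text
t: 6.55
position: [0.4315, -0.0228, 0.0771]
tool_rot: [2.049, 2.38, 0.001]
ft_force: [-4.6, 1.5, 7.1]
finger_gap: 0.0253
grasp_force: 63.1
```

>>> {"name": "servo_tool", "arguments": {
  "increments": [
    {"hand": 2,"offset": [0,-0.05,0.1],"turn": [0,0,0]},
    {"hand": 2,"offset": [0,0,0],"turn": [0,0,0]},
    {"hand": 2,"offset": [0,0,0],"turn": [0,0,0]}
  ]
}}

```text
t: 6.8
position: [0.4315, -0.0227, 0.077]
tool_rot: [2.048, 2.38, 0.002]
ft_force: [-6.6, 4.1, 14.8]
finger_gap: 0.0252
grasp_force: 64.3
```

>>> {"name": "servo_tool", "arguments": {
  "increments": [
    {"hand": 8.5,"offset": [0,0,-0.1],"turn": [0,0,0]},
    {"hand": 8.5,"offset": [0,0,0],"turn": [0,0,0]},
    {"hand": 8.5,"offset": [0,0,0],"turn": [0,0,0]},
    {"hand": 8.5,"offset": [0,0,0],"turn": [0,0,0]},
    {"hand": 8.5,"offset": [0,0,0],"turn": [0,0,0]},
    {"hand": 8.5,"offset": [0,0,0],"turn": [0,0,0]},
    {"hand": 8.5,"offset": [0,0,0],"turn": [0,0,0]},
    {"hand": 8.5,"offset": [0,0,0],"turn": [0,0,0]}
  ]
}}

```text
t: 7.47
position: [0.4308, -0.0229, 0.0758]
tool_rot: [-2.049, -2.381, 0.0]
ft_force: [0.4, 0.2, -0.0]
finger_gap: 0.0852
grasp_force: 0.0
```

>>> {"name": "servo_tool", "arguments": {
  "increments": [
    {"hand": 8.5,"offset": [0,0,-3],"turn": [0,0,0]},
    {"hand": 8.5,"offset": [0,0,-3.5],"turn": [0,0,0]},
    {"hand": 8.5,"offset": [0,0,-3.5],"turn": [0,0,0]},
    {"hand": 8.5,"offset": [0,0,0],"turn": [0,0,0]}
  ]
}}

```text
t: 7.8
position: [0.4344, -0.0237, 0.1819]
tool_rot: [2.044, 2.374, 0.007]
ft_force: [1.0, 0.7, -0.2]
finger_gap: 0.0849
grasp_force: 0.0
```

```bash
cat >> h.py <<'E'
SO={1:(.4315,-.0227),2:(.4632,-.2300),3:(.5797,-.0001),4:(.6114,-.2075)}
def seated(i):
    x,y=SO[i]
    for n in("top","scene"):
        p,d=snap(n);C=cloud(n,d).reshape(-1,3);ok=(d.ravel()>0)&(np.hypot(C[:,0]-x,C[:,1]-y)<.05)
        for a,b in((.047,.06),(.08,.1)):
            Q=C[ok&(C[:,2]>a)&(C[:,2]<b)]
            if len(Q)<15: continue
            c,wh,an=cv2.minAreaRect((Q[:,:2]*1000).astype(np.float32))
            print("seat",i,n,len(Q),np.median(Q[:,2]).round(4),Q[:,2].std().round(4),np.round(c,1),np.round(wh,1),round(an,1))
E
python3 -c "
from h import *
seated(1); find()
plan([(450,120,160,-30),(557,263,140,-52)])"
```

```text
seat 1 top 109 0.0514 0.0017 [446.6   1.5] [47.6 23. ] 1.5
seat 1 scene 190 0.0523 0.0026 [430.5 -23.3] [81.1 65.3] 7.7
seat 1 scene 91 0.0851 0.0023 [435.1 -22.9] [28.3 43.1] 10.1
top [574.9 372.2] [27.1 41. ] -9.4 175
top [554.  262.4] [25.7 40.3] -51.7 165
top [453.9 387.5] [25.7 39.7] -87.1 181
scene [456.  386.9] [24.9 41.9] -87.2 116
scene [558.  263.7] [25.7 41.6] -51.9 126
scene [577.1 371.4] [29. 42.] -13.8 149
now [430.3 -22.8 175.2] psi 8.6 q6 68.0 F [ 0.3  0.2 -0. ] gap 84.9 tilt 0.06 t 8.0
-> (450, 120, 160, -30) 6
   [2.3, 0.68, 0.25] 6.4 | [2.37, 0.42, 0.25] 6.4 | [2.4, 0.15, 0.25] 6.4 | [2.4, -0.12, 0.26] 6.4 | [2.37, -0.38, 0.25] 6.4 | [2.31, -0.64, 0.26] 6.4
-> (557, 263, 140, -52) 5
   [3.55, 0.43, 0.4] 4.4 | [3.57, 0.16, 0.4] 4.4 | [3.57, -0.11, 0.4] 4.4 | [3.55, -0.39, 0.4] 4.4 | [3.51, -0.66, 0.4] 4.4
```

>>> {"name": "servo_tool", "arguments": {
  "increments": [
    {"hand": 8.5,"offset": [2.3,0.68,0.25],"turn": [0,0,6.4]},
    {"hand": 8.5,"offset": [2.37,0.42,0.25],"turn": [0,0,6.4]},
    {"hand": 8.5,"offset": [2.4,0.15,0.25],"turn": [0,0,6.4]},
    {"hand": 8.5,"offset": [2.4,-0.12,0.25],"turn": [0,0,6.4]},
    {"hand": 8.5,"offset": [2.37,-0.38,0.25],"turn": [0,0,6.4]},
    {"hand": 8.5,"offset": [2.31,-0.64,0.25],"turn": [0,0,6.4]}
  ]
}}

```text
t: 8.5
position: [0.4493, 0.1209, 0.1589]
tool_rot: [-2.722, -1.566, 0.005]
ft_force: [0.4, -0.6, -0.3]
finger_gap: 0.085
grasp_force: 0.0
```

>>> {"name": "servo_tool", "arguments": {
  "increments": [
    {"hand": 8.5,"offset": [3.55,0.43,0.4],"turn": [0,0,4.4]},
    {"hand": 8.5,"offset": [3.57,0.16,0.4],"turn": [0,0,4.4]},
    {"hand": 8.5,"offset": [3.57,-0.11,0.4],"turn": [0,0,4.4]},
    {"hand": 8.5,"offset": [3.55,-0.39,0.4],"turn": [0,0,4.4]},
    {"hand": 8.5,"offset": [3.51,-0.66,0.4],"turn": [0,0,4.4]},
    {"hand": 8.5,"offset": [0,0,0],"turn": [0,0,0]},
    {"hand": 8.5,"offset": [0,0,0],"turn": [0,0,0]}
  ]
}}

```text
t: 9.08
position: [0.5567, 0.2638, 0.1374]
tool_rot: [2.968, 1.031, -0.008]
ft_force: [-0.0, -1.2, 1.6]
finger_gap: 0.085
grasp_force: 0.0
```

```bash
python3 -c "
from h import *
find();plan([(554.8,262.6,58,-52)])"
```

```text
scene [455.9 387.1] [24.6 40.1] -85.9 116
scene [557.4 263.1] [25.7 42.1] -52.2 129
scene [576.9 371.3] [27.5 41.3] -12.9 146
now [556.  262.2 139. ] psi -51.8 q6 160.0 F [-0.4  0.1  0.2] gap 85.0 tilt 0.23 t 9.18
-> (554.8, 262.6, 58, -52) 3
   [-0.02, -0.03, 2.7] 0.1 | [-0.03, -0.04, 2.7] 0.1 | [-0.02, -0.03, 2.7] 0.1
```

>>> {"name": "servo_tool", "arguments": {
  "increments": [
    {"hand": 8.5,"offset": [-0.07,-0.1,2.7],"turn": [0,0,0.2]},
    {"hand": 8.5,"offset": [0,0,2.7],"turn": [0,0,0]},
    {"hand": 8.5,"offset": [0,0,2.7],"turn": [0,0,0]},
    {"hand": 8.5,"offset": [0,0,0],"turn": [0,0,0]},
    {"hand": 8.5,"offset": [0,0,0],"turn": [0,0,0]}
  ]
}}

```text
t: 9.6
position: [0.5543, 0.2616, 0.0589]
tool_rot: [2.971, 1.02, -0.007]
ft_force: [0.1, 0.8, 1.6]
finger_gap: 0.0848
grasp_force: 0.0
```

>>> {"name": "servo_tool", "arguments": {
  "increments": [
    {"hand": 2,"offset": [0,0,0],"turn": [0,0,0]},
    {"hand": 2,"offset": [0,0,0],"turn": [0,0,0]},
    {"hand": 2,"offset": [0,0,0],"turn": [0,0,0]},
    {"hand": 2,"offset": [0,0,0],"turn": [0,0,0]},
    {"hand": 2,"offset": [0,0,0],"turn": [0,0,0]},
    {"hand": 2,"offset": [0,0,0],"turn": [0,0,0]},
    {"hand": 2,"offset": [0,0,0],"turn": [0,0,0]},
    {"hand": 2,"offset": [0,0,0],"turn": [0,0,0]}
  ]
}}

```text
t: 10.27
position: [0.5569, 0.2638, 0.0611]
tool_rot: [-2.97, -1.022, -0.003]
ft_force: [-1.9, 1.4, 6.0]
finger_gap: 0.0251
grasp_force: 59.3
```

>>> {"name": "servo_tool", "arguments": {
  "increments": [
    {"hand": 2,"offset": [0,0,-2],"turn": [0,0,0]},
    {"hand": 2,"offset": [0,0,-3.5],"turn": [0,0,0]},
    {"hand": 2,"offset": [0,0,-3.5],"turn": [0,0,0]},
    {"hand": 2,"offset": [0,0,-3],"turn": [0,0,0]},
    {"hand": 2,"offset": [0,0,0],"turn": [0,0,0]},
    {"hand": 2,"offset": [0,0,0],"turn": [0,0,0]}
  ]
}}

```text
t: 10.77
position: [0.5571, 0.2635, 0.1805]
tool_rot: [2.97, 1.022, 0.004]
ft_force: [-0.5, -0.1, -8.1]
finger_gap: 0.0253
grasp_force: 61.0
```

```bash
python3 -c "
from h import *
plan([(579.5,0,182,8.7)])"
```

```text
now [557.1 263.5 180.5] psi -52.0 q6 160.0 F [-0.5 -0.1 -8.1] gap 25.3 tilt 0.13 t 10.77
-> (579.5, 0, 182, 8.7) 10
   [-1.44, 2.21, -0.02] -6.1 | [-1.67, 2.05, -0.01] -6.1 | [-1.88, 1.86, -0.02] -6.1 | [-2.07, 1.65, -0.01] -6.1 | [-2.23, 1.42, -0.02] -6.1 | [-2.37, 1.18, -0.01] -6.1 | [-2.48, 0.92, -0.02] -6.1 | [-2.56, 0.65, -0.01] -6.1 | [-2.62, 0.37, -0.02] -6.1 | [-2.64, 0.08, -0.01] -6.1
```

>>> {"name": "servo_tool", "arguments": {
  "increments": [
    {"hand": 2,"offset": [-1.44,2.21,0],"turn": [0,0,-6.1]},
    {"hand": 2,"offset": [-1.67,2.05,0],"turn": [0,0,-6.1]},
    {"hand": 2,"offset": [-1.88,1.86,0],"turn": [0,0,-6.1]},
    {"hand": 2,"offset": [-2.07,1.65,0],"turn": [0,0,-6.1]},
    {"hand": 2,"offset": [-2.23,1.42,0],"turn": [0,0,-6.1]}
  ]
}}

```text
t: 11.18
position: [0.5652, 0.1303, 0.1759]
tool_rot: [-2.59, -1.773, 0.009]
ft_force: [0.7, 0.4, -6.5]
finger_gap: 0.0248
grasp_force: 61.2
```

>>> {"name": "servo_tool", "arguments": {
  "increments": [
    {"hand": 2,"offset": [-2.37,1.18,0],"turn": [0,0,-6.1]},
    {"hand": 2,"offset": [-2.48,0.92,0],"turn": [0,0,-6.1]},
    {"hand": 2,"offset": [-2.56,0.65,0],"turn": [0,0,-6.1]},
    {"hand": 2,"offset": [-2.62,0.37,0],"turn": [0,0,-6.1]},
    {"hand": 2,"offset": [-2.64,0.08,0],"turn": [0,0,-6.1]},
    {"hand": 2,"offset": [0,0,3],"turn": [0,0,0]},
    {"hand": 2,"offset": [0,0,3],"turn": [0,0,0]},
    {"hand": 2,"offset": [0,0,0],"turn": [0,0,0]}
  ]
}}

```text
t: 11.85
position: [0.572, -0.0002, 0.1107]
tool_rot: [-2.034, -2.376, 0.014]
ft_force: [-2.6, 0.2, -8.6]
finger_gap: 0.0244
grasp_force: 61.8
```

>>> {"name": "servo_tool", "arguments": {
  "increments": [
    {"hand": 2,"offset": [0,0,0],"turn": [0,0,0]},
    {"hand": 2,"offset": [0,0,0],"turn": [0,0,0]}
  ]
}}

```text
t: 12.02
position: [0.5779, 0.0002, 0.1191]
tool_rot: [-2.039, -2.387, 0.002]
ft_force: [0.6, 0.6, -6.5]
finger_gap: 0.0251
grasp_force: 62.0
```

```bash
python3 -c "
from h import *
for n in('top','scene'):
    p,d=snap(n);C=cloud(n,d).reshape(-1,3);ok=d.ravel()>0
    Q=C[ok&(np.hypot(C[:,0]-.5795,C[:,1])<.05)&(C[:,2]>.085)&(C[:,2]<.105)]
    print(n,len(Q),np.median(Q,0).round(4),cv2.minAreaRect((Q[:,:2]*1000).astype(np.float32)))
plan([(579.5,0,112,8.7)])"
```

```text
top 0 [nan nan nan] ((0.0, 0.0), (0.0, 0.0), 0.0)
scene 298 [0.5991 0.0137 0.0932] ((581.585693359375, -2.7719573974609375), (87.91954040527344, 64.40089416503906), 7.937654972076416)
now [5.797e+02 1.000e-01 1.211e+02] psi 9.0 q6 73.0 F [-0.5  0.3 -5.7] gap 24.9 tilt 0.12 t 12.12
-> (579.5, 0, 112, 8.7) 1
   [-0.01, -0.02, 0.91] 0.3
  return _methods._mean(a, axis=axis, dtype=dtype,
  ret = um.true_divide(
```

>>> {"name": "servo_tool", "arguments": {
  "increments": [
    {"hand": 2,"offset": [0.15,-0.02,0.9],"turn": [0,0,0.3]},
    {"hand": 2,"offset": [0,0,1],"turn": [0,0,0]},
    {"hand": 2,"offset": [0,0,0.6],"turn": [0,0,0]},
    {"hand": 2,"offset": [0,0,0.4],"turn": [0,0,0]},
    {"hand": 2,"offset": [0,0,0],"turn": [0,0,0]},
    {"hand": 2,"offset": [0,0,0],"turn": [0,0,0]}
  ]
}}

```text
t: 12.62
position: [0.578, 0.0013, 0.0904]
tool_rot: [-2.047, -2.382, 0.001]
ft_force: [0.2, -0.0, -6.2]
finger_gap: 0.0248
grasp_force: 61.9
```

>>> {"name": "servo_tool", "arguments": {
  "increments": [
    {"hand": 2,"offset": [0,0,0.2],"turn": [0,0,0]},
    {"hand": 2,"offset": [0,0,0.2],"turn": [0,0,0]},
    {"hand": 2,"offset": [0,0,0.1],"turn": [0,0,0]},
    {"hand": 2,"offset": [0,0,0],"turn": [0,0,0]},
    {"hand": 2,"offset": [0,0,0],"turn": [0,0,0]}
  ]
}}

```text
t: 13.03
position: [0.5783, 0.0012, 0.0859]
tool_rot: [2.047, 2.383, -0.0]
ft_force: [0.1, 0.4, -5.9]
finger_gap: 0.0248
grasp_force: 61.9
```

>>> {"name": "servo_tool", "arguments": {
  "increments": [
    {"hand": 2,"offset": [0,0,0.2],"turn": [0,0,0]},
    {"hand": 2,"offset": [0,0,0.2],"turn": [0,0,0]},
    {"hand": 2,"offset": [0,0,0.1],"turn": [0,0,0]},
    {"hand": 2,"offset": [0,0,0],"turn": [0,0,0]},
    {"hand": 2,"offset": [0,0,0],"turn": [0,0,0]}
  ]
}}

```text
t: 13.45
position: [0.5787, 0.0016, 0.0809]
tool_rot: [2.047, 2.383, 0.002]
ft_force: [0.6, 2.3, -6.8]
finger_gap: 0.0248
grasp_force: 61.8
```

>>> {"name": "servo_tool", "arguments": {
  "increments": [
    {"hand": 2,"offset": [0,0,0.1],"turn": [0,0,0]},
    {"hand": 2,"offset": [0,0,0.1],"turn": [0,0,0]},
    {"hand": 2,"offset": [0,0,0],"turn": [0,0,0]},
    {"hand": 2,"offset": [0,0,0],"turn": [0,0,0]}
  ]
}}

```text
t: 13.78
position: [0.5788, 0.0018, 0.0792]
tool_rot: [2.047, 2.383, 0.002]
ft_force: [1.9, 5.6, -3.6]
finger_gap: 0.0251
grasp_force: 62.3
```

>>> {"name": "servo_tool", "arguments": {
  "increments": [
    {"hand": 2,"offset": [0.1,0.03,0.1],"turn": [0,0,0]},
    {"hand": 2,"offset": [0.05,0,0.1],"turn": [0,0,0]},
    {"hand": 2,"offset": [0,0,0.1],"turn": [0,0,0]},
    {"hand": 2,"offset": [0,0,0],"turn": [0,0,0]},
    {"hand": 2,"offset": [0,0,0],"turn": [0,0,0]}
  ]
}}

```text
t: 14.2
position: [0.5788, 0.0018, 0.079]
tool_rot: [2.046, 2.38, -0.0]
ft_force: [-6.4, -0.1, 15.3]
finger_gap: 0.0249
grasp_force: 64.8
```

```bash
python3 -c "
from h import *
seated(3)"
```

```text
seat 3 scene 269 0.052 0.0023 [582.1  -1.4] [85. 67.] 7.4
seat 3 scene 82 0.0872 0.0048 [582.1   9.3] [51.5 22.9] 18.1
```

Seated (flange top at 52 mm). Release and go to the next post, the one nearest (454,388).

>>> {"name": "servo_tool", "arguments": {
  "increments": [
    {"hand": 8.5,"offset": [0,0,-0.2],"turn": [0,0,0]},
    {"hand": 8.5,"offset": [0,0,0],"turn": [0,0,0]},
    {"hand": 8.5,"offset": [0,0,0],"turn": [0,0,0]},
    {"hand": 8.5,"offset": [0,0,0],"turn": [0,0,0]},
    {"hand": 8.5,"offset": [0,0,0],"turn": [0,0,0]},
    {"hand": 8.5,"offset": [0,0,0],"turn": [0,0,0]},
    {"hand": 8.5,"offset": [0,0,0],"turn": [0,0,0]},
    {"hand": 8.5,"offset": [0,0,0],"turn": [0,0,0]}
  ]
}}

```text
t: 14.97
position: [0.5783, 0.0028, 0.0777]
tool_rot: [-2.047, -2.383, 0.001]
ft_force: [-0.4, -1.3, 0.2]
finger_gap: 0.0847
grasp_force: 0.0
```

>>> {"name": "servo_tool", "arguments": {
  "increments": [
    {"hand": 8.5,"offset": [0,0,-3],"turn": [0,0,0]},
    {"hand": 8.5,"offset": [0,0,-3.5],"turn": [0,0,0]},
    {"hand": 8.5,"offset": [0,0,-3.5],"turn": [0,0,0]},
    {"hand": 8.5,"offset": [0,0,0],"turn": [0,0,0]},
    {"hand": 8.5,"offset": [0,0,0],"turn": [0,0,0]}
  ]
}}

```text
t: 15.38
position: [0.5802, 0.0026, 0.1805]
tool_rot: [2.044, 2.379, 0.005]
ft_force: [-0.3, 0.2, -0.6]
finger_gap: 0.0847
grasp_force: 0.0
```

```bash
python3 -c "
from h import *
seated(3);seated(1);find()
plan([(575.5,371.8,140,-10)])"
```

```text
seat 3 scene 309 0.052 0.0025 [582.1  -1. ] [86.7 66.4] 8.4
seat 3 scene 99 0.0857 0.0021 [ 5.823e+02 -5.000e-01] [27.7 38.9] 8.4
seat 1 scene 190 0.052 0.0025 [430.6 -22.7] [83.8 63.1] 2.1
seat 1 scene 87 0.0858 0.0026 [435.4 -22.6] [28.3 40.9] 8.5
top [575.  372.1] [26.9 40.7] -8.7 170
top [453.2 387.7] [25.3 40.2] -89.6 180
scene [456.1 387.4] [24.1 41. ] -87.6 118
scene [576.1 371.6] [26.7 40.9] -10.8 143
now [577.4   2.9 176.2] psi 8.7 q6 74.0 F [-0.1  0.  -0.9] gap 85.1 tilt 0.17 t 15.68
-> (575.5, 371.8, 140, -10) 10
   [3.65, 0.54, 0.36] 1.9 | [3.67, 0.41, 0.36] 1.9 | [3.68, 0.29, 0.36] 1.9 | [3.68, 0.17, 0.36] 1.9 | [3.69, 0.05, 0.36] 1.9 | [3.69, -0.07, 0.36] 1.9 | [3.68, -0.19, 0.37] 1.9 | [3.67, -0.32, 0.36] 1.9 | [3.66, -0.44, 0.37] 1.9 | [3.65, -0.56, 0.36] 1.9
```

>>> {"name": "servo_tool", "arguments": {
  "increments": [
    {"hand": 8.5,"offset": [3.65,0.54,0.36],"turn": [0,0,1.9]},
    {"hand": 8.5,"offset": [3.67,0.41,0.36],"turn": [0,0,1.9]},
    {"hand": 8.5,"offset": [3.68,0.29,0.36],"turn": [0,0,1.9]},
    {"hand": 8.5,"offset": [3.68,0.17,0.36],"turn": [0,0,1.9]},
    {"hand": 8.5,"offset": [3.69,0.05,0.36],"turn": [0,0,1.9]},
    {"hand": 8.5,"offset": [3.69,-0.07,0.36],"turn": [0,0,1.9]}
  ]
}}

```text
t: 16.18
position: [0.5764, 0.2257, 0.155]
tool_rot: [-2.275, -2.165, 0.002]
ft_force: [0.6, 0.4, 0.9]
finger_gap: 0.0854
grasp_force: 0.0
```

>>> {"name": "servo_tool", "arguments": {
  "increments": [
    {"hand": 8.5,"offset": [3.68,-0.19,0.36],"turn": [0,0,1.9]},
    {"hand": 8.5,"offset": [3.67,-0.32,0.36],"turn": [0,0,1.9]},
    {"hand": 8.5,"offset": [3.66,-0.44,0.36],"turn": [0,0,1.9]},
    {"hand": 8.5,"offset": [3.65,-0.56,0.36],"turn": [0,0,1.9]},
    {"hand": 8.5,"offset": [0,0,0],"turn": [0,0,0]},
    {"hand": 8.5,"offset": [0,0,0],"turn": [0,0,0]},
    {"hand": 8.5,"offset": [0,0,0],"turn": [0,0,0]}
  ]
}}

```text
t: 16.77
position: [0.5758, 0.3713, 0.1406]
tool_rot: [-2.412, -2.013, 0.004]
ft_force: [-1.2, 0.6, 0.1]
finger_gap: 0.085
grasp_force: 0.0
```

```bash
python3 -c "
from h import *
find();plan([(575.5,371.8,59,-10)])"
```

```text
top [574.7 372.1] [25.8 39.1] -9.1 166
scene [455.4 386.9] [24.  43.9] -86.0 115
scene [575.7 372.2] [27.6 40.9] -7.2 148
now [576.5 370.3 141.5] psi -10.4 q6 126.0 F [0.6 0.2 0.1] gap 85.3 tilt 0.07 t 16.87
-> (575.5, 371.8, 59, -10) 3
   [0.04, -0.04, 2.75] -0.1 | [0.05, -0.04, 2.75] -0.1 | [0.04, -0.04, 2.75] -0.1
```

>>> {"name": "servo_tool", "arguments": {
  "increments": [
    {"hand": 8.5,"offset": [0.1,-0.05,2.7],"turn": [0,0,-1]},
    {"hand": 8.5,"offset": [0,0,2.7],"turn": [0,0,0]},
    {"hand": 8.5,"offset": [0,0,2.7],"turn": [0,0,0]},
    {"hand": 8.5,"offset": [0,0,0],"turn": [0,0,0]},
    {"hand": 8.5,"offset": [0,0,0],"turn": [0,0,0]}
  ]
}}

```text
t: 17.28
position: [0.5752, 0.3706, 0.0597]
tool_rot: [-2.396, -2.03, 0.006]
ft_force: [-0.2, -0.1, -0.4]
finger_gap: 0.0848
grasp_force: 0.0
```

>>> {"name": "servo_tool", "arguments": {
  "increments": [
    {"hand": 2,"offset": [0,0,0],"turn": [0,0,0]},
    {"hand": 2,"offset": [0,0,0],"turn": [0,0,0]},
    {"hand": 2,"offset": [0,0,0],"turn": [0,0,0]},
    {"hand": 2,"offset": [0,0,0],"turn": [0,0,0]},
    {"hand": 2,"offset": [0,0,0],"turn": [0,0,0]},
    {"hand": 2,"offset": [0,0,0],"turn": [0,0,0]},
    {"hand": 2,"offset": [0,0,0],"turn": [0,0,0]},
    {"hand": 2,"offset": [0,0,0],"turn": [0,0,0]}
  ]
}}

```text
t: 17.95
position: [0.5765, 0.3732, 0.0622]
tool_rot: [2.394, 2.033, 0.002]
ft_force: [-2.9, -0.4, 5.7]
finger_gap: 0.025
grasp_force: 59.4
```

>>> {"name": "servo_tool", "arguments": {
  "increments": [
    {"hand": 2,"offset": [0,0,-2],"turn": [0,0,0]},
    {"hand": 2,"offset": [0,0,-3.5],"turn": [0,0,0]},
    {"hand": 2,"offset": [0,0,-3.5],"turn": [0,0,0]},
    {"hand": 2,"offset": [0,0,-3.5],"turn": [0,0,0]},
    {"hand": 2,"offset": [0,0,0],"turn": [0,0,0]},
    {"hand": 2,"offset": [0,0,0],"turn": [0,0,0]}
  ]
}}

```text
t: 18.45
position: [0.5773, 0.3734, 0.1878]
tool_rot: [2.394, 2.033, 0.006]
ft_force: [0.7, -0.6, -5.0]
finger_gap: 0.0251
grasp_force: 60.3
```

```bash
python3 -c "
from h import *
plan([(520,130,265,8.7),(590,-80,265,8.7),(611.2,-207.2,240,8.7),(611.2,-207.2,120,8.7)])"
```

```text
now [577.3 373.4 187.8] psi -9.3 q6 126.0 F [ 0.7 -0.6 -5. ] gap 25.1 tilt 0.24 t 18.45
-> (520, 130, 265, 8.7) 7
   [-3.56, -0.24, -1.1] -2.6 | [-3.55, -0.41, -1.1] -2.6 | [-3.53, -0.57, -1.1] -2.6 | [-3.5, -0.72, -1.11] -2.6 | [-3.46, -0.88, -1.1] -2.6 | [-3.42, -1.04, -1.11] -2.6 | [-3.36, -1.19, -1.1] -2.6
-> (590, -80, 265, 8.7) 6
   [-3.64, 0.61, -0.0] 0.0 | [-3.64, 0.61, -0.0] 0.0 | [-3.64, 0.61, -0.0] 0.0 | [-3.64, 0.62, -0.0] 0.0 | [-3.63, 0.61, -0.0] 0.0 | [-3.64, 0.62, -0.0] 0.0
-> (611.2, -207.2, 240, 8.7) 4
   [-3.22, 0.03, 0.62] 0.0 | [-3.22, 0.03, 0.63] 0.0 | [-3.23, 0.03, 0.62] 0.0 | [-3.22, 0.04, 0.63] 0.0
-> (611.2, -207.2, 120, 8.7) 4
   [-0.0, -0.0, 3.0] 0.0 | [-0.0, -0.0, 3.0] 0.0 | [-0.0, -0.0, 3.0] 0.0 | [-0.0, -0.0, 3.0] 0.0
```

>>> {"name": "servo_tool", "arguments": {
  "increments": [
    {"hand": 2,"offset": [-3.56,-0.24,-1.1],"turn": [0,0,-2.6]},
    {"hand": 2,"offset": [-3.55,-0.41,-1.1],"turn": [0,0,-2.6]},
    {"hand": 2,"offset": [-3.53,-0.57,-1.1],"turn": [0,0,-2.6]},
    {"hand": 2,"offset": [-3.5,-0.72,-1.1],"turn": [0,0,-2.6]},
    {"hand": 2,"offset": [-3.46,-0.88,-1.1],"turn": [0,0,-2.6]},
    {"hand": 2,"offset": [-3.42,-1.04,-1.1],"turn": [0,0,-2.6]},
    {"hand": 2,"offset": [-3.36,-1.19,-1.1],"turn": [0,0,-2.6]}
  ]
}}

```text
t: 19.03
position: [0.5166, 0.1278, 0.2601]
tool_rot: [-2.038, -2.386, 0.007]
ft_force: [0.3, -1.1, -4.3]
finger_gap: 0.0248
grasp_force: 60.4
```

>>> {"name": "servo_tool", "arguments": {
  "increments": [
    {"hand": 2,"offset": [-3.64,0.61,0],"turn": [0,0,0]},
    {"hand": 2,"offset": [-3.64,0.61,0],"turn": [0,0,0]},
    {"hand": 2,"offset": [-3.64,0.61,0],"turn": [0,0,0]},
    {"hand": 2,"offset": [-3.64,0.61,0],"turn": [0,0,0]},
    {"hand": 2,"offset": [-3.64,0.61,0],"turn": [0,0,0]},
    {"hand": 2,"offset": [-3.64,0.61,0],"turn": [0,0,0]}
  ]
}}

```text
t: 19.53
position: [0.5875, -0.0822, 0.2596]
tool_rot: [-2.04, -2.383, 0.004]
ft_force: [-0.2, 1.2, -4.6]
finger_gap: 0.0249
grasp_force: 60.6
```

>>> {"name": "servo_tool", "arguments": {
  "increments": [
    {"hand": 2,"offset": [-3.22,0.03,0.6],"turn": [0,0,0]},
    {"hand": 2,"offset": [-3.22,0.03,0.6],"turn": [0,0,0]},
    {"hand": 2,"offset": [-3.22,0.03,0.6],"turn": [0,0,0]},
    {"hand": 2,"offset": [-3.22,0.03,0.6],"turn": [0,0,0]},
    {"hand": 2,"offset": [0,0,3],"turn": [0,0,0]},
    {"hand": 2,"offset": [0,0,3],"turn": [0,0,0]},
    {"hand": 2,"offset": [0,0,3],"turn": [0,0,0]},
    {"hand": 2,"offset": [0,0,3],"turn": [0,0,0]}
  ]
}}

```text
t: 20.2
position: [0.6074, -0.2073, 0.1141]
tool_rot: [-2.041, -2.382, 0.002]
ft_force: [0.8, 0.4, -5.4]
finger_gap: 0.0256
grasp_force: 60.7
```

>>> {"name": "servo_tool", "arguments": {
  "increments": [
    {"hand": 2,"offset": [0,0,0],"turn": [0,0,0]},
    {"hand": 2,"offset": [0,0,0],"turn": [0,0,0]},
    {"hand": 2,"offset": [0,0,0],"turn": [0,0,0]}
  ]
}}

```text
t: 20.45
position: [0.6096, -0.2077, 0.1189]
tool_rot: [-2.042, -2.386, 0.001]
ft_force: [0.4, 0.2, -4.6]
finger_gap: 0.0248
grasp_force: 61.0
```

```bash
cat >> h.py <<'E'
def held(i,zt):
    x,y=SO[i]
    for n in("top","scene"):
        p,d=snap(n);C=cloud(n,d).reshape(-1,3);ok=d.ravel()>0
        Q=C[ok&(np.hypot(C[:,0]-x,C[:,1]-y)<.06)&(abs(C[:,2]-zt)<.006)]
        if len(Q)>50: c=cv2.minAreaRect((Q[:,:2]*1000).astype(np.float32)); print("held",n,len(Q),np.median(Q[:,2]).round(4),np.round(c[0],1),np.round(c[1],1),round(c[2],1),"socket",x*1000,y*1000)
E
python3 -c "
from h import *
held(4,.093)
plan([(611.2,-207.2,100,8.7)])"
```

```text
held top 258 0.0909 [ 607.8 -190. ] [84.3 28.1] 9.3 socket 611.4000000000001 -207.5
held scene 253 0.0918 [ 613.  -208.3] [86.7 66. ] 8.2 socket 611.4000000000001 -207.5
now [ 611.  -208.4  121. ] psi 8.9 q6 55.0 F [-0.7  0.1 -4.8] gap 24.7 tilt 0.2 t 20.55
-> (611.2, -207.2, 100, 8.7) 1
   [0.11, 0.04, 2.1] 0.2
```

>>> {"name": "servo_tool", "arguments": {
  "increments": [
    {"hand": 2,"offset": [0.15,0,1.0],"turn": [0,0,0.1]},
    {"hand": 2,"offset": [0,0,1],"turn": [0,0,0]},
    {"hand": 2,"offset": [0,0,0.6],"turn": [0,0,0]},
    {"hand": 2,"offset": [0,0,0.4],"turn": [0,0,0]},
    {"hand": 2,"offset": [0,0,0],"turn": [0,0,0]},
    {"hand": 2,"offset": [0,0,0],"turn": [0,0,0]}
  ]
}}

```text
t: 21.05
position: [0.6092, -0.2063, 0.0885]
tool_rot: [-2.045, -2.384, 0.0]
ft_force: [0.4, 0.8, -4.8]
finger_gap: 0.025
grasp_force: 61.0
```

>>> {"name": "servo_tool", "arguments": {
  "increments": [
    {"hand": 2,"offset": [0,0,0.2],"turn": [0,0,0]},
    {"hand": 2,"offset": [0,0,0.2],"turn": [0,0,0]},
    {"hand": 2,"offset": [0,0,0.1],"turn": [0,0,0]},
    {"hand": 2,"offset": [0,0,0],"turn": [0,0,0]},
    {"hand": 2,"offset": [0,0,0],"turn": [0,0,0]}
  ]
}}

```text
t: 21.47
position: [0.6096, -0.2066, 0.084]
tool_rot: [2.045, 2.384, -0.0]
ft_force: [1.0, -0.8, -5.2]
finger_gap: 0.025
grasp_force: 61.0
```

>>> {"name": "servo_tool", "arguments": {
  "increments": [
    {"hand": 2,"offset": [0,0,0.2],"turn": [0,0,0]},
    {"hand": 2,"offset": [0,0,0.1],"turn": [0,0,0]},
    {"hand": 2,"offset": [0,0,0.1],"turn": [0,0,0]},
    {"hand": 2,"offset": [0,0,0],"turn": [0,0,0]},
    {"hand": 2,"offset": [0,0,0],"turn": [0,0,0]}
  ]
}}

```text
t: 21.88
position: [0.61, -0.2069, 0.0803]
tool_rot: [2.044, 2.383, -0.0]
ft_force: [2.3, -2.0, -3.2]
finger_gap: 0.0254
grasp_force: 61.3
```

>>> {"name": "servo_tool", "arguments": {
  "increments": [
    {"hand": 2,"offset": [0,0,0.1],"turn": [0,0,0]},
    {"hand": 2,"offset": [0,0,0.1],"turn": [0,0,0]},
    {"hand": 2,"offset": [0,0,0],"turn": [0,0,0]},
    {"hand": 2,"offset": [0,0,0],"turn": [0,0,0]}
  ]
}}

```text
t: 22.22
position: [0.61, -0.2068, 0.0801]
tool_rot: [2.044, 2.383, 0.0]
ft_force: [-1.8, -0.6, 7.7]
finger_gap: 0.0252
grasp_force: 62.7
```

```bash
python3 -c "
from h import *
seated(4);print(robot.get_state()['ft_force'])"
```

```text
seat 4 top 249 0.0516 0.0022 [ 610.  -185.1] [32.7 85.4] 87.3
seat 4 top 91 0.0863 0.0044 [ 614.7 -195.2] [18.6 38.8] 70.7
seat 4 scene 242 0.052 0.0025 [ 613.  -207.7] [88.7 65.8] 7.1
seat 4 scene 93 0.0864 0.0046 [ 613.2 -201.8] [52.3 29. ] 19.0
[-2.13596452 -1.12757068  7.37247972]
```

>>> {"name": "servo_tool", "arguments": {
  "increments": [
    {"hand": 8.5,"offset": [0,0,-0.1],"turn": [0,0,0]},
    {"hand": 8.5,"offset": [0,0,0],"turn": [0,0,0]},
    {"hand": 8.5,"offset": [0,0,0],"turn": [0,0,0]},
    {"hand": 8.5,"offset": [0,0,0],"turn": [0,0,0]},
    {"hand": 8.5,"offset": [0,0,0],"turn": [0,0,0]},
    {"hand": 8.5,"offset": [0,0,0],"turn": [0,0,0]},
    {"hand": 8.5,"offset": [0,0,0],"turn": [0,0,0]},
    {"hand": 8.5,"offset": [0,0,0],"turn": [0,0,0]}
  ]
}}

```text
t: 22.98
position: [0.6094, -0.2063, 0.0787]
tool_rot: [-2.045, -2.384, 0.0]
ft_force: [-0.5, 0.4, -0.1]
finger_gap: 0.0851
grasp_force: 0.0
```

>>> {"name": "servo_tool", "arguments": {
  "increments": [
    {"hand": 8.5,"offset": [0,0,-3],"turn": [0,0,0]},
    {"hand": 8.5,"offset": [0,0,-3.5],"turn": [0,0,0]},
    {"hand": 8.5,"offset": [0,0,-3.5],"turn": [0,0,0]},
    {"hand": 8.5,"offset": [0,0,-3.5],"turn": [0,0,0]},
    {"hand": 8.5,"offset": [0,0,-3.5],"turn": [0,0,0]},
    {"hand": 8.5,"offset": [0,0,0],"turn": [0,0,0]},
    {"hand": 8.5,"offset": [0,0,0],"turn": [0,0,0]}
  ]
}}

```text
t: 23.57
position: [0.6109, -0.207, 0.252]
tool_rot: [2.041, 2.38, 0.002]
ft_force: [0.3, 0.3, -0.7]
finger_gap: 0.0848
grasp_force: 0.0
```

```bash
python3 -c "
from h import *
seated(4);find()
plan([(545,70,245,50),(454.3,387.5,140,92)])"
```

```text
seat 4 top 462 0.0519 0.0022 [ 610.9 -207.1] [84.7 64.5] 8.0
seat 4 top 167 0.0857 0.0021 [ 610.4 -207.6] [26.6 39.9] 7.2
seat 4 scene 268 0.0522 0.0026 [ 614.6 -214.2] [85.6 79.6] 10.3
seat 4 scene 80 0.0862 0.0023 [ 614.  -206.6] [26.9 41.7] 6.5
top [453.6 387.7] [25.3 39.6] -88.4 177
scene [456.4 387.6] [24.  42.7] -87.2 114
now [ 608.6 -206.   246.9] psi 8.8 q6 55.0 F [0.9 0.6 0.1] gap 85.2 tilt 0.19 t 23.77
-> (545, 70, 245, 50) 8
   [3.53, -0.26, 0.02] -5.2 | [3.54, 0.06, 0.02] -5.2 | [3.52, 0.38, 0.02] -5.2 | [3.47, 0.7, 0.03] -5.2 | [3.39, 1.01, 0.02] -5.2 | [3.29, 1.31, 0.03] -5.2 | [3.16, 1.61, 0.02] -5.2 | [2.99, 1.88, 0.03] -5.2
-> (454.3, 387.5, 140, 92) 10
   [2.72, 1.87, 1.05] -4.2 | [2.58, 2.06, 1.05] -4.2 | [2.42, 2.24, 1.05] -4.2 | [2.25, 2.42, 1.05] -4.2 | [2.07, 2.57, 1.05] -4.2 | [1.88, 2.72, 1.05] -4.2 | [1.67, 2.85, 1.05] -4.2 | [1.46, 2.96, 1.05] -4.2 | [1.24, 3.07, 1.05] -4.2 | [1.0, 3.14, 1.05] -4.2
```

>>> {"name": "servo_tool", "arguments": {
  "increments": [
    {"hand": 8.5,"offset": [3.53,-0.26,0],"turn": [0,0,-5.2]},
    {"hand": 8.5,"offset": [3.54,0.06,0],"turn": [0,0,-5.2]},
    {"hand": 8.5,"offset": [3.52,0.38,0],"turn": [0,0,-5.2]},
    {"hand": 8.5,"offset": [3.47,0.7,0],"turn": [0,0,-5.2]},
    {"hand": 8.5,"offset": [3.39,1.01,0],"turn": [0,0,-5.2]},
    {"hand": 8.5,"offset": [3.29,1.31,0],"turn": [0,0,-5.2]},
    {"hand": 8.5,"offset": [3.16,1.61,0],"turn": [0,0,-5.2]},
    {"hand": 8.5,"offset": [2.99,1.88,0],"turn": [0,0,-5.2]}
  ]
}}

```text
t: 24.43
position: [0.5443, 0.0711, 0.2472]
tool_rot: [-1.058, -2.955, 0.002]
ft_force: [1.3, -0.2, -0.5]
finger_gap: 0.0848
grasp_force: 0.0
```

>>> {"name": "servo_tool", "arguments": {
  "increments": [
    {"hand": 8.5,"offset": [2.72,1.87,1.05],"turn": [0,0,-4.2]},
    {"hand": 8.5,"offset": [2.58,2.06,1.05],"turn": [0,0,-4.2]},
    {"hand": 8.5,"offset": [2.42,2.24,1.05],"turn": [0,0,-4.2]},
    {"hand": 8.5,"offset": [2.25,2.42,1.05],"turn": [0,0,-4.2]},
    {"hand": 8.5,"offset": [2.07,2.57,1.05],"turn": [0,0,-4.2]}
  ]
}}

```text
t: 24.85
position: [0.4988, 0.2294, 0.1943]
tool_rot: [-0.503, -3.099, 0.002]
ft_force: [0.2, 0.4, 0.1]
finger_gap: 0.0848
grasp_force: 0.0
```

>>> {"name": "servo_tool", "arguments": {
  "increments": [
    {"hand": 8.5,"offset": [1.88,2.72,1.05],"turn": [0,0,-4.2]},
    {"hand": 8.5,"offset": [1.67,2.85,1.05],"turn": [0,0,-4.2]},
    {"hand": 8.5,"offset": [1.46,2.96,1.05],"turn": [0,0,-4.2]},
    {"hand": 8.5,"offset": [1.24,3.07,1.05],"turn": [0,0,-4.2]},
    {"hand": 8.5,"offset": [1.0,3.14,1.05],"turn": [0,0,-4.2]},
    {"hand": 8.5,"offset": [0,0,0],"turn": [0,0,0]},
    {"hand": 8.5,"offset": [0,0,0],"turn": [0,0,0]},
    {"hand": 8.5,"offset": [0,0,0],"turn": [0,0,0]}
  ]
}}

```text
t: 25.52
position: [0.4544, 0.3864, 0.1426]
tool_rot: [0.064, -3.139, 0.003]
ft_force: [1.6, -0.1, -0.5]
finger_gap: 0.0851
grasp_force: 0.0
```

```bash
python3 -c "
from h import *
find();plan([(454.3,387.5,59,92)])"
```

```text
top [448.9 388. ] [26.5 30.9] -86.2 138
scene [455.2 387.3] [24.2 42.7] -87.1 114
now [455.5 385.9 143.7] psi 92.3 q6 30.0 F [ 0.2  0.8 -0.2] gap 85.1 tilt 0.04 t 25.62
-> (454.3, 387.5, 59, 92) 3
   [0.04, 0.05, 2.82] 0.1 | [0.03, 0.06, 2.82] 0.1 | [0.04, 0.05, 2.83] 0.1
```

>>> {"name": "servo_tool", "arguments": {
  "increments": [
    {"hand": 8.5,"offset": [0.1,0.15,2.7],"turn": [0,0,0]},
    {"hand": 8.5,"offset": [0,0,2.8],"turn": [0,0,0]},
    {"hand": 8.5,"offset": [0,0,2.8],"turn": [0,0,0]},
    {"hand": 8.5,"offset": [0,0,0],"turn": [0,0,0]},
    {"hand": 8.5,"offset": [0,0,0],"turn": [0,0,0]}
  ]
}}

```text
t: 26.03
position: [0.4536, 0.3867, 0.0601]
tool_rot: [0.061, -3.138, 0.003]
ft_force: [0.3, 0.1, 0.3]
finger_gap: 0.0852
grasp_force: 0.0
```

>>> {"name": "servo_tool", "arguments": {
  "increments": [
    {"hand": 2,"offset": [0,0,0],"turn": [0,0,0]},
    {"hand": 2,"offset": [0,0,0],"turn": [0,0,0]},
    {"hand": 2,"offset": [0,0,0],"turn": [0,0,0]},
    {"hand": 2,"offset": [0,0,0],"turn": [0,0,0]},
    {"hand": 2,"offset": [0,0,0],"turn": [0,0,0]},
    {"hand": 2,"offset": [0,0,0],"turn": [0,0,0]},
    {"hand": 2,"offset": [0,0,0],"turn": [0,0,0]},
    {"hand": 2,"offset": [0,0,0],"turn": [0,0,0]}
  ]
}}

```text
t: 26.7
position: [0.4548, 0.3892, 0.0622]
tool_rot: [-0.065, 3.139, 0.002]
ft_force: [0.0, 0.5, 5.8]
finger_gap: 0.0253
grasp_force: 60.2
```

>>> {"name": "servo_tool", "arguments": {
  "increments": [
    {"hand": 2,"offset": [0,0,-2],"turn": [0,0,0]},
    {"hand": 2,"offset": [0,0,-3.5],"turn": [0,0,0]},
    {"hand": 2,"offset": [0,0,-3.5],"turn": [0,0,0]},
    {"hand": 2,"offset": [0,0,-3.5],"turn": [0,0,0]},
    {"hand": 2,"offset": [0,0,0],"turn": [0,0,0]},
    {"hand": 2,"offset": [0,0,0],"turn": [0,0,0]}
  ]
}}

```text
t: 27.2
position: [0.4549, 0.3892, 0.1875]
tool_rot: [-0.065, 3.138, 0.003]
ft_force: [-0.2, 1.2, -6.7]
finger_gap: 0.0251
grasp_force: 60.5
```

```bash
python3 -c "
from h import *
plan([(480,130,265,50),(450,-90,265,8.7),(463,-229,250,8.7),(463,-229,120,8.7)])"
```

```text
now [454.9 389.2 187.5] psi 92.4 q6 31.0 F [-0.2  1.2 -6.7] gap 25.1 tilt 0.21 t 27.2
-> (480, 130, 265, 50) 8
   [-0.18, -3.25, -0.97] 5.3 | [-0.48, -3.22, -0.97] 5.3 | [-0.77, -3.16, -0.97] 5.3 | [-1.06, -3.08, -0.97] 5.3 | [-1.34, -2.97, -0.97] 5.3 | [-1.61, -2.83, -0.97] 5.3 | [-1.87, -2.66, -0.97] 5.3 | [-2.1, -2.48, -0.96] 5.3
-> (450, -90, 265, 8.7) 7
   [-1.69, -2.68, -0.0] 5.9 | [-1.96, -2.49, -0.0] 5.9 | [-2.21, -2.28, -0.0] 5.9 | [-2.43, -2.04, -0.0] 5.9 | [-2.63, -1.78, -0.0] 5.9 | [-2.79, -1.5, -0.0] 5.9 | [-2.94, -1.21, -0.0] 5.9
-> (463, -229, 250, 8.7) 4
   [-3.48, -0.2, 0.37] -0.0 | [-3.49, -0.2, 0.38] -0.0 | [-3.48, -0.21, 0.37] -0.0 | [-3.49, -0.2, 0.38] -0.0
-> (463, -229, 120, 8.7) 4
   [0.0, -0.0, 3.25] -0.0 | [0.0, -0.0, 3.25] -0.0 | [0.0, -0.0, 3.25] -0.0 | [0.0, -0.0, 3.25] -0.0
```

>>> {"name": "servo_tool", "arguments": {
  "increments": [
    {"hand": 2,"offset": [-0.18,-3.25,-0.97],"turn": [0,0,5.3]},
    {"hand": 2,"offset": [-0.48,-3.22,-0.97],"turn": [0,0,5.3]},
    {"hand": 2,"offset": [-0.77,-3.16,-0.97],"turn": [0,0,5.3]},
    {"hand": 2,"offset": [-1.06,-3.08,-0.97],"turn": [0,0,5.3]},
    {"hand": 2,"offset": [-1.34,-2.97,-0.97],"turn": [0,0,5.3]},
    {"hand": 2,"offset": [-1.61,-2.83,-0.97],"turn": [0,0,5.3]},
    {"hand": 2,"offset": [-1.87,-2.66,-0.97],"turn": [0,0,5.3]},
    {"hand": 2,"offset": [-2.1,-2.48,-0.97],"turn": [0,0,5.3]}
  ]
}}

```text
t: 27.87
position: [0.4774, 0.1278, 0.261]
tool_rot: [-1.08, -2.945, 0.004]
ft_force: [0.5, 0.8, -4.8]
finger_gap: 0.0249
grasp_force: 61.2
```

>>> {"name": "servo_tool", "arguments": {
  "increments": [
    {"hand": 2,"offset": [-1.69,-2.68,0],"turn": [0,0,5.9]},
    {"hand": 2,"offset": [-1.96,-2.49,0],"turn": [0,0,5.9]},
    {"hand": 2,"offset": [-2.21,-2.28,0],"turn": [0,0,5.9]},
    {"hand": 2,"offset": [-2.43,-2.04,0],"turn": [0,0,5.9]},
    {"hand": 2,"offset": [-2.63,-1.78,0],"turn": [0,0,5.9]},
    {"hand": 2,"offset": [-2.79,-1.5,0],"turn": [0,0,5.9]},
    {"hand": 2,"offset": [-2.94,-1.21,0],"turn": [0,0,5.9]}
  ]
}}

```text
t: 28.45
position: [0.4471, -0.0915, 0.2607]
tool_rot: [-2.05, -2.374, 0.003]
ft_force: [1.3, -0.3, -4.7]
finger_gap: 0.0251
grasp_force: 61.2
```

>>> {"name": "servo_tool", "arguments": {
  "increments": [
    {"hand": 2,"offset": [-3.48,-0.2,0.37],"turn": [0,0,0]},
    {"hand": 2,"offset": [-3.48,-0.2,0.37],"turn": [0,0,0]},
    {"hand": 2,"offset": [-3.48,-0.2,0.37],"turn": [0,0,0]},
    {"hand": 2,"offset": [-3.48,-0.2,0.37],"turn": [0,0,0]},
    {"hand": 2,"offset": [0,0,3.2],"turn": [0,0,0]},
    {"hand": 2,"offset": [0,0,3.2],"turn": [0,0,0]},
    {"hand": 2,"offset": [0,0,3.2],"turn": [0,0,0]},
    {"hand": 2,"offset": [0,0,3.2],"turn": [0,0,0]}
  ]
}}

```text
t: 29.12
position: [0.46, -0.2285, 0.1166]
tool_rot: [-2.045, -2.378, 0.001]
ft_force: [0.3, 0.1, -4.5]
finger_gap: 0.0247
grasp_force: 61.1
```

>>> {"name": "servo_tool", "arguments": {
  "increments": [
    {"hand": 2,"offset": [0,0,0],"turn": [0,0,0]},
    {"hand": 2,"offset": [0,0,0],"turn": [0,0,0]},
    {"hand": 2,"offset": [0,0,0],"turn": [0,0,0]}
  ]
}}

```text
t: 29.37
position: [0.4621, -0.2293, 0.1209]
tool_rot: [-2.047, -2.382, 0.0]
ft_force: [1.0, -0.0, -3.7]
finger_gap: 0.0249
grasp_force: 61.3
```

```bash
python3 -c "
from h import *
held(2,.093)
plan([(463,-229,100,8.7)])"
```

```text
held top 382 0.0919 [ 461.6 -219. ] [84.1 45.2] 8.9 socket 463.2 -230.0
held scene 229 0.0935 [ 466.4 -231. ] [89.5 67.8] 8.7 socket 463.2 -230.0
now [ 463.4 -230.3  122.6] psi 8.7 q6 46.0 F [ 0.3  0.3 -4.9] gap 25.2 tilt 0.19 t 29.47
-> (463, -229, 100, 8.7) 1
   [0.13, -0.02, 2.26] -0.0
```

>>> {"name": "servo_tool", "arguments": {
  "increments": [
    {"hand": 2,"offset": [0,0,1.1],"turn": [0,0,0]},
    {"hand": 2,"offset": [0,0,1],"turn": [0,0,0]},
    {"hand": 2,"offset": [0,0,0.6],"turn": [0,0,0]},
    {"hand": 2,"offset": [0,0,0.4],"turn": [0,0,0]},
    {"hand": 2,"offset": [0,0,0],"turn": [0,0,0]},
    {"hand": 2,"offset": [0,0,0],"turn": [0,0,0]}
  ]
}}

```text
t: 29.97
position: [0.4621, -0.2294, 0.0897]
tool_rot: [-2.047, -2.383, 0.0]
ft_force: [0.3, 0.5, -4.9]
finger_gap: 0.0247
grasp_force: 61.2
```

>>> {"name": "servo_tool", "arguments": {
  "increments": [
    {"hand": 2,"offset": [0,0,0.2],"turn": [0,0,0]},
    {"hand": 2,"offset": [0,0,0.2],"turn": [0,0,0]},
    {"hand": 2,"offset": [0,0,0.1],"turn": [0,0,0]},
    {"hand": 2,"offset": [0,0,0],"turn": [0,0,0]},
    {"hand": 2,"offset": [0,0,0],"turn": [0,0,0]}
  ]
}}

```text
t: 30.38
position: [0.4621, -0.2295, 0.0847]
tool_rot: [-2.047, -2.383, 0.0]
ft_force: [0.1, 0.5, -5.3]
finger_gap: 0.0249
grasp_force: 61.2
```

>>> {"name": "servo_tool", "arguments": {
  "increments": [
    {"hand": 2,"offset": [0,0,0.2],"turn": [0,0,0]},
    {"hand": 2,"offset": [0,0,0.1],"turn": [0,0,0]},
    {"hand": 2,"offset": [0,0,0.1],"turn": [0,0,0]},
    {"hand": 2,"offset": [0,0,0],"turn": [0,0,0]},
    {"hand": 2,"offset": [0,0,0],"turn": [0,0,0]}
  ]
}}

```text
t: 30.8
position: [0.4622, -0.2296, 0.0807]
tool_rot: [2.047, 2.383, -0.0]
ft_force: [-0.9, -0.6, -5.2]
finger_gap: 0.0247
grasp_force: 61.4
```

>>> {"name": "servo_tool", "arguments": {
  "increments": [
    {"hand": 2,"offset": [0,0,0.1],"turn": [0,0,0]},
    {"hand": 2,"offset": [0,0,0.1],"turn": [0,0,0]},
    {"hand": 2,"offset": [0,0,0],"turn": [0,0,0]},
    {"hand": 2,"offset": [0,0,0],"turn": [0,0,0]}
  ]
}}

```text
t: 31.13
position: [0.4623, -0.2298, 0.0804]
tool_rot: [2.046, 2.382, -0.001]
ft_force: [-4.3, 1.1, 9.3]
finger_gap: 0.0248
grasp_force: 63.2
```

```bash
python3 -c "
from h import *
seated(2);print(robot.get_state()['ft_force'])"
```

```text
seat 2 top 367 0.0514 0.0022 [ 461.4 -218.1] [83.8 42.9] 9.6
seat 2 top 119 0.0854 0.0036 [ 461.3 -219.8] [50.9 21.2] 5.8
seat 2 scene 153 0.0526 0.0026 [ 461.4 -230.5] [85.  63.9] 2.4
seat 2 scene 82 0.0872 0.0046 [ 468.3 -224.1] [45.5 31.5] 21.4
[-3.93002122  0.41118378  9.01952551]
```

>>> {"name": "servo_tool", "arguments": {
  "increments": [
    {"hand": 8.5,"offset": [0,0,-0.1],"turn": [0,0,0]},
    {"hand": 8.5,"offset": [0,0,0],"turn": [0,0,0]},
    {"hand": 8.5,"offset": [0,0,0],"turn": [0,0,0]},
    {"hand": 8.5,"offset": [0,0,0],"turn": [0,0,0]},
    {"hand": 8.5,"offset": [0,0,0],"turn": [0,0,0]},
    {"hand": 8.5,"offset": [0,0,0],"turn": [0,0,0]},
    {"hand": 8.5,"offset": [0,0,0],"turn": [0,0,0]},
    {"hand": 8.5,"offset": [0,0,0],"turn": [0,0,0]}
  ]
}}

```text
t: 31.9
position: [0.4621, -0.2295, 0.0796]
tool_rot: [-2.047, -2.383, 0.0]
ft_force: [-0.2, 0.8, 0.6]
finger_gap: 0.0853
grasp_force: 0.0
```

>>> {"name": "servo_tool", "arguments": {
  "increments": [
    {"hand": 8.5,"offset": [0,0,-3],"turn": [0,0,0]},
    {"hand": 8.5,"offset": [0,0,-3.5],"turn": [0,0,0]},
    {"hand": 8.5,"offset": [0,0,-3.5],"turn": [0,0,0]},
    {"hand": 8.5,"offset": [0,0,-3.5],"turn": [0,0,0]},
    {"hand": 8.5,"offset": [0,0,-3.5],"turn": [0,0,0]},
    {"hand": 8.5,"offset": [0,0,0],"turn": [0,0,0]},
    {"hand": 8.5,"offset": [0,0,0],"turn": [0,0,0]}
  ]
}}

```text
t: 32.48
position: [0.4634, -0.2304, 0.2521]
tool_rot: [2.044, 2.379, 0.001]
ft_force: [-0.6, -0.1, -1.0]
finger_gap: 0.085
grasp_force: 0.0
```

```bash
cat >> h.py <<'E'
CX=np.array([.5213,-.1149]); YAW=np.radians(8.66)
def spokes(tag):
    for n in("scene","top"):
        p,d=snap(n);C=cloud(n,d).reshape(-1,3);ok=d.ravel()>0
        dx=C[:,:2]-CX; sx=dx@[np.cos(YAW),np.sin(YAW)]; sy=dx@[-np.sin(YAW),np.cos(YAW)]; sz=C[:,2]-.095
        r=np.hypot(sx,sz); k=ok&(abs(sy)<.009)&(r>.03)&(r<.074)&(sz>-.05)
        a=np.degrees(np.arctan2(sx[k],sz[k]))
        h,e=np.histogram(a,bins=np.arange(-130,131,10)); print(n,"spoke angle hist",[(int(x),int(c)) for x,c in zip(e,h) if c>2])
        cv2.imwrite(f"pics/{tag}_{n}.png",cv2.resize(p[100:260,(100 if n=='scene' else 210):(310 if n=='scene' else 430),::-1],(800,600)))
E
python3 -c "
from h import *
for i in (1,2,3,4): seated(i)
find();spokes('s0')
plan([(442.2,-126.9,250,8.7)])"
```

```text
seat 1 top 641 0.0515 0.0019 [432.  -22.9] [84.1 64.1] 8.2
seat 1 top 183 0.0856 0.002 [432.3 -23. ] [26.2 40.3] 7.4
seat 1 scene 191 0.0523 0.0025 [431.2 -23.3] [79.4 65.5] 8.0
seat 1 scene 87 0.0848 0.0025 [434.9 -23. ] [29.6 39.3] 10.3
seat 2 top 623 0.0516 0.0021 [ 464.6 -237.7] [84.4 81.6] 8.9
seat 2 top 184 0.0854 0.0019 [ 463.  -229.6] [25.7 40.8] 9.1
seat 2 scene 162 0.0524 0.0025 [ 461.8 -229.7] [81.5 66. ] 2.6
seat 2 scene 74 0.0861 0.0028 [ 466.2 -227.8] [27.3 43.6] 7.9
seat 3 top 564 0.0516 0.0021 [580.   -1.5] [85.4 64.8] 9.1
seat 3 top 170 0.0854 0.0019 [579.9  -1.4] [27.  40.1] 8.1
seat 3 scene 301 0.052 0.0023 [582.5  -0.9] [87.4 65.1] 7.0
seat 3 scene 103 0.0858 0.0025 [583.   -1.4] [26.7 40.1] 8.4
seat 4 top 555 0.0517 0.0022 [ 612.2 -215.3] [85.2 80.5] 8.4
seat 4 top 166 0.0857 0.0021 [ 611.1 -207.2] [26.9 40.6] 8.6
seat 4 scene 271 0.0521 0.0026 [ 612.9 -214.3] [88.5 83.8] 3.5
seat 4 scene 78 0.0866 0.0024 [ 613.  -207.4] [27.4 38.7] 10.2
scene spoke angle hist [(-90, 17), (-80, 19), (0, 18), (10, 20), (80, 30), (90, 20)]
top spoke angle hist [(-90, 44), (-80, 38), (-10, 15), (0, 38), (80, 34), (90, 39)]
now [ 462.  -229.4  249.4] psi 8.7 q6 46.0 F [-0.2  0.6  0. ] gap 85.2 tilt 0.03 t 33.08
-> (442.2, -126.9, 250, 8.7) 3
   [3.48, -0.14, -0.02] -0.0 | [3.48, -0.14, -0.02] -0.0 | [3.48, -0.14, -0.02] -0.0
```

View pics/s0_scene.png

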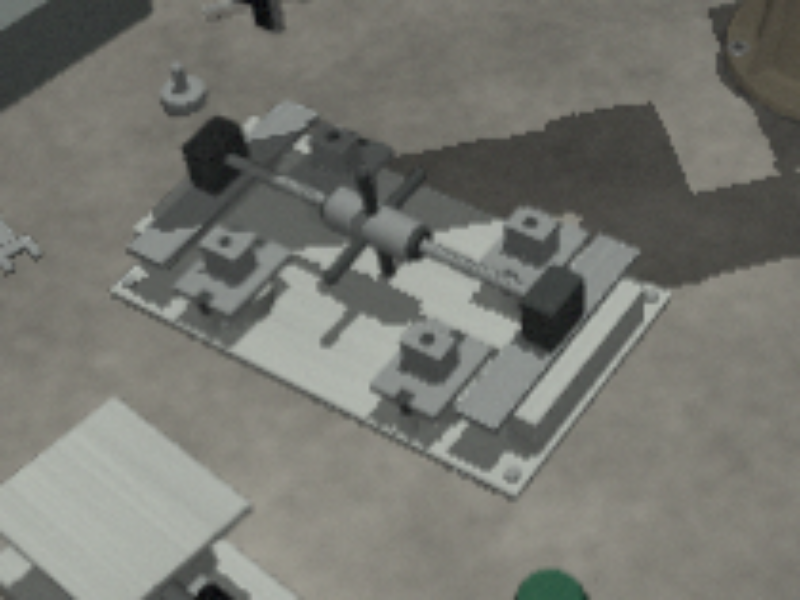

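All four posts are seated: flange tops are at 52 mm, with slots over the dogs. The upper spoke is nearly upright, at about (367,190) in the crop. I'll close the fingers and move to the pushing start.

>>> {"name": "servo_tool", "arguments": {
  "force": 40,
  "increments": [
    {"hand": 0,"offset": [3.48,-0.14,0],"turn": [0,0,0]},
    {"hand": 0,"offset": [3.48,-0.14,0],"turn": [0,0,0]},
    {"hand": 0,"offset": [3.48,-0.14,0],"turn": [0,0,0]},
    {"hand": 0,"offset": [0,0,0],"turn": [0,0,0]},
    {"hand": 0,"offset": [0,0,0],"turn": [0,0,0]},
    {"hand": 0,"offset": [0,0,0],"turn": [0,0,0]},
    {"hand": 0,"offset": [0,0,0],"turn": [0,0,0]},
    {"hand": 0,"offset": [0,0,0],"turn": [0,0,0]}
  ]
}}

```text
t: 33.75
position: [0.4426, -0.1279, 0.2496]
tool_rot: [2.049, 2.381, -0.0]
ft_force: [0.6, -0.1, 0.0]
finger_gap: 0.0001
grasp_force: 0.0
```

>>> {"name": "servo_tool", "arguments": {
  "increments": [
    {"hand": 0,"offset": [0,0,3.3],"turn": [0,0,0]},
    {"hand": 0,"offset": [0,0,3.3],"turn": [0,0,0]},
    {"hand": 0,"offset": [0,0,3.3],"turn": [0,0,0]},
    {"hand": 0,"offset": [0,0,0],"turn": [0,0,0]},
    {"hand": 0,"offset": [0,0,0],"turn": [0,0,0]},
    {"hand": 0,"offset": [0,0,0],"turn": [0,0,0]}
  ]
}}

```text
t: 34.25
position: [0.4431, -0.1278, 0.1521]
tool_rot: [2.047, 2.381, 0.0]
ft_force: [-0.3, -0.5, 0.8]
finger_gap: 0.0001
grasp_force: 0.0
```

```bash
python3 -c "
from h import *
spokes('s1')
plan([(541.1,-111.9,150,8.7)],17)"
```

```text
scene spoke angle hist [(-90, 10), (-80, 25), (0, 18), (10, 23), (80, 25), (90, 22)]
top spoke angle hist [(-90, 33), (-80, 36), (-10, 16), (0, 35), (80, 41), (90, 32)]
now [ 443.9 -128.   152.9] psi 8.6 q6 55.0 F [ 0.5 -0.1  0.5] gap 0.0 tilt 0.22 t 34.35
-> (541.1, -111.9, 150, 8.7) 6
   [0.02, 1.64, 0.05] -0.0 | [0.02, 1.64, 0.05] -0.0 | [0.02, 1.64, 0.05] -0.0 | [0.02, 1.64, 0.05] -0.0 | [0.02, 1.65, 0.04] -0.0 | [0.03, 1.64, 0.05] -0.0
```

View pics/s1_scene.png

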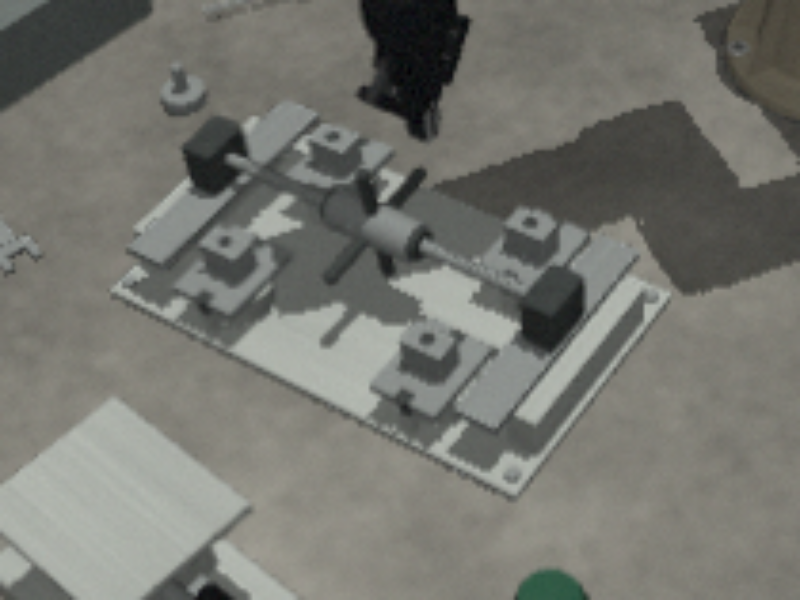

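The crop shows the closed fingertips at about (428,130), on the robot side of the upright spoke at (367,185). Now for the first push.

>>> {"name": "servo_tool", "arguments": {
  "increments": [
    {"hand": 0,"offset": [0.05,1.7,0.2],"turn": [0,0,0]},
    {"hand": 0,"offset": [0.05,1.7,0],"turn": [0,0,0]},
    {"hand": 0,"offset": [0.02,1.7,0],"turn": [0,0,0]},
    {"hand": 0,"offset": [0,1.7,0],"turn": [0,0,0]},
    {"hand": 0,"offset": [0,1.7,0],"turn": [0,0,0]},
    {"hand": 0,"offset": [0,1.7,0],"turn": [0,0,0]},
    {"hand": 0,"offset": [0,0,0],"turn": [0,0,0]},
    {"hand": 0,"offset": [0,0,0],"turn": [0,0,0]}
  ]
}}

```text
t: 35.02
position: [0.5442, -0.1106, 0.1501]
tool_rot: [2.045, 2.382, 0.002]
ft_force: [-0.2, 0.3, -0.0]
finger_gap: -0.0
grasp_force: 0.0
```

```bash
python3 -c "
from h import *
spokes('s2')
plan([])"
```

```text
scene spoke angle hist [(-50, 9), (-40, 39), (-30, 4), (10, 5), (20, 11), (30, 20), (40, 23), (50, 10), (120, 21)]
top spoke angle hist []
now [ 543.  -110.6  149.7] psi 8.7 q6 62.0 F [-0.3 -0.3  0.3] gap -0.2 tilt 0.1 t 35.12
```

>>> {"name": "servo_tool", "arguments": {
  "increments": [
    {"hand": 0,"offset": [0,0,-2.2],"turn": [0,0,0]},
    {"hand": 0,"offset": [0,0,-2.3],"turn": [0,0,0]},
    {"hand": 0,"offset": [0,-3.4,0],"turn": [0,0,0]},
    {"hand": 0,"offset": [0,-3.4,0],"turn": [0,0,0]},
    {"hand": 0,"offset": [0,-3.4,0],"turn": [0,0,0]},
    {"hand": 0,"offset": [0,0,2.2],"turn": [0,0,0]},
    {"hand": 0,"offset": [0,0,2.3],"turn": [0,0,0]},
    {"hand": 0,"offset": [0,0,0],"turn": [0,0,0]}
  ]
}}

```text
t: 35.78
position: [0.4389, -0.125, 0.1464]
tool_rot: [-2.047, -2.379, 0.002]
ft_force: [-0.7, 0.9, -0.7]
finger_gap: 0.0
grasp_force: 0.0
```

>>> {"name": "servo_tool", "arguments": {
  "increments": [
    {"hand": 0,"offset": [0,1.7,0],"turn": [0,0,0]},
    {"hand": 0,"offset": [0,1.7,0],"turn": [0,0,0]},
    {"hand": 0,"offset": [0,1.7,0],"turn": [0,0,0]},
    {"hand": 0,"offset": [0,1.7,0],"turn": [0,0,0]},
    {"hand": 0,"offset": [0,1.7,0],"turn": [0,0,0]},
    {"hand": 0,"offset": [0,1.7,0],"turn": [0,0,0]},
    {"hand": 0,"offset": [0,0,0],"turn": [0,0,0]},
    {"hand": 0,"offset": [0,0,0],"turn": [0,0,0]}
  ]
}}

```text
t: 36.45
position: [0.5434, -0.1104, 0.1495]
tool_rot: [2.046, 2.383, 0.0]
ft_force: [0.5, 0.1, 0.1]
finger_gap: 0.0001
grasp_force: 0.0
```

```bash
cat >> h.py <<'E'
def plates():
    for n in("scene","top"):
        p,d=snap(n);C=cloud(n,d).reshape(-1,3);ok=d.ravel()>0
        dx=C[:,:2]-CX; sx=dx@[np.cos(YAW),np.sin(YAW)]; sy=dx@[-np.sin(YAW),np.cos(YAW)]
        k=ok&(C[:,2]>.0605)&(C[:,2]<.071)&(abs(abs(sx)-.075)<.03)&(abs(sy)>.12)&(abs(sy)<.2)
        for s in(1,-1):
            q=abs(sy[k&(sy*s>0)]); print(n,"plate",s,len(q),"inner,outer",np.percentile(q,[2,98]).round(4) if len(q)>20 else None)
E
python3 -c "
from h import *
spokes('s3');plates()
plan([])"
```

```text
scene spoke angle hist [(-50, 7), (-40, 35), (-30, 7), (10, 5), (20, 7), (30, 24), (40, 25), (50, 8), (120, 21)]
top spoke angle hist []
scene plate 1 400 inner,outer [0.1223 0.1855]
scene plate -1 276 inner,outer [0.1461 0.189 ]
top plate 1 779 inner,outer [0.1463 0.1852]
top plate -1 0 inner,outer None
now [ 542.4 -110.5  149.2] psi 8.6 q6 62.0 F [-0.3 -0.1 -0.6] gap 0.2 tilt 0.03 t 36.65
```

>>> {"name": "servo_tool", "arguments": {
  "increments": [
    {"hand": 0,"offset": [0,0,-2.2],"turn": [0,0,0]},
    {"hand": 0,"offset": [0,0,-2.3],"turn": [0,0,0]},
    {"hand": 0,"offset": [0,-3.4,0],"turn": [0,0,0]},
    {"hand": 0,"offset": [0,-3.4,0],"turn": [0,0,0]},
    {"hand": 0,"offset": [0,-3.4,0],"turn": [0,0,0]},
    {"hand": 0,"offset": [0,0,2.2],"turn": [0,0,0]},
    {"hand": 0,"offset": [0,0,2.3],"turn": [0,0,0]},
    {"hand": 0,"offset": [0,0,0],"turn": [0,0,0]}
  ]
}}

```text
t: 37.32
position: [0.4389, -0.1249, 0.1461]
tool_rot: [-2.046, -2.378, 0.002]
ft_force: [-1.0, 0.3, -0.4]
finger_gap: -0.0
grasp_force: 0.0
```

>>> {"name": "servo_tool", "arguments": {
  "increments": [
    {"hand": 0,"offset": [0,1.7,0],"turn": [0,0,0]},
    {"hand": 0,"offset": [0,1.7,0],"turn": [0,0,0]},
    {"hand": 0,"offset": [0,1.7,0],"turn": [0,0,0]},
    {"hand": 0,"offset": [0,1.7,0],"turn": [0,0,0]},
    {"hand": 0,"offset": [0,1.7,0],"turn": [0,0,0]},
    {"hand": 0,"offset": [0,1.7,0],"turn": [0,0,0]},
    {"hand": 0,"offset": [0,0,0],"turn": [0,0,0]},
    {"hand": 0,"offset": [0,0,0],"turn": [0,0,0]}
  ]
}}

```text
t: 37.98
position: [0.5434, -0.1103, 0.1493]
tool_rot: [2.046, 2.383, 0.0]
ft_force: [0.2, 0.1, -0.7]
finger_gap: -0.0001
grasp_force: 0.0
```

>>> {"name": "servo_tool", "arguments": {
  "increments": [
    {"hand": 0,"offset": [0,0,-2.2],"turn": [0,0,0]},
    {"hand": 0,"offset": [0,0,-2.3],"turn": [0,0,0]},
    {"hand": 0,"offset": [0,-3.4,0],"turn": [0,0,0]},
    {"hand": 0,"offset": [0,-3.4,0],"turn": [0,0,0]},
    {"hand": 0,"offset": [0,-3.4,0],"turn": [0,0,0]},
    {"hand": 0,"offset": [0,0,2.2],"turn": [0,0,0]},
    {"hand": 0,"offset": [0,0,2.3],"turn": [0,0,0]},
    {"hand": 0,"offset": [0,0,0],"turn": [0,0,0]}
  ]
}}

```text
t: 38.65
position: [0.4388, -0.1249, 0.1464]
tool_rot: [-2.046, -2.379, 0.002]
ft_force: [-1.6, 0.4, 0.1]
finger_gap: -0.0003
grasp_force: 0.0
```

>>> {"name": "servo_tool", "arguments": {
  "increments": [
    {"hand": 0,"offset": [0,1.7,0],"turn": [0,0,0]},
    {"hand": 0,"offset": [0,1.7,0],"turn": [0,0,0]},
    {"hand": 0,"offset": [0,1.7,0],"turn": [0,0,0]},
    {"hand": 0,"offset": [0,1.7,0],"turn": [0,0,0]},
    {"hand": 0,"offset": [0,1.7,0],"turn": [0,0,0]},
    {"hand": 0,"offset": [0,1.7,0],"turn": [0,0,0]},
    {"hand": 0,"offset": [0,0,0],"turn": [0,0,0]},
    {"hand": 0,"offset": [0,0,0],"turn": [0,0,0]}
  ]
}}

```text
t: 39.32
position: [0.5434, -0.1104, 0.1495]
tool_rot: [2.046, 2.383, 0.001]
ft_force: [-0.2, 0.9, -0.7]
finger_gap: 0.0001
grasp_force: 0.0
```

>>> {"name": "servo_tool", "arguments": {
  "increments": [
    {"hand": 0,"offset": [0,0,-2.2],"turn": [0,0,0]},
    {"hand": 0,"offset": [0,0,-2.3],"turn": [0,0,0]},
    {"hand": 0,"offset": [0,-3.4,0],"turn": [0,0,0]},
    {"hand": 0,"offset": [0,-3.4,0],"turn": [0,0,0]},
    {"hand": 0,"offset": [0,-3.4,0],"turn": [0,0,0]},
    {"hand": 0,"offset": [0,0,2.2],"turn": [0,0,0]},
    {"hand": 0,"offset": [0,0,2.3],"turn": [0,0,0]},
    {"hand": 0,"offset": [0,0,0],"turn": [0,0,0]}
  ]
}}

```text
t: 39.98
position: [0.4387, -0.1249, 0.1464]
tool_rot: [-2.046, -2.379, 0.002]
ft_force: [-0.8, 0.9, 0.4]
finger_gap: -0.0
grasp_force: 0.0
```

>>> {"name": "servo_tool", "arguments": {
  "increments": [
    {"hand": 0,"offset": [0,1.7,0],"turn": [0,0,0]},
    {"hand": 0,"offset": [0,1.7,0],"turn": [0,0,0]},
    {"hand": 0,"offset": [0,1.7,0],"turn": [0,0,0]},
    {"hand": 0,"offset": [0,1.7,0],"turn": [0,0,0]},
    {"hand": 0,"offset": [0,1.7,0],"turn": [0,0,0]},
    {"hand": 0,"offset": [0,1.7,0],"turn": [0,0,0]},
    {"hand": 0,"offset": [0,0,0],"turn": [0,0,0]},
    {"hand": 0,"offset": [0,0,0],"turn": [0,0,0]}
  ]
}}

```text
t: 40.65
position: [0.5433, -0.1104, 0.1496]
tool_rot: [2.046, 2.383, 0.001]
ft_force: [-0.3, -0.2, 0.2]
finger_gap: 0.0002
grasp_force: 0.0
```

```bash
python3 -c "
from h import *
spokes('s4');plates()
plan([])"
```

```text
scene spoke angle hist [(-50, 11), (-40, 32), (-30, 5), (10, 6), (20, 7), (30, 23), (40, 23), (50, 10), (120, 17)]
top spoke angle hist []
scene plate 1 407 inner,outer [0.1225 0.178 ]
scene plate -1 251 inner,outer [0.1384 0.1808]
top plate 1 777 inner,outer [0.1381 0.1774]
top plate -1 0 inner,outer None
now [ 542.4 -110.5  149.2] psi 8.6 q6 62.0 F [-0.7 -0.1  0. ] gap -0.1 tilt 0.03 t 40.85
```

>>> {"name": "servo_tool", "arguments": {
  "increments": [
    {"hand": 0,"offset": [0,0,-2.2],"turn": [0,0,0]},
    {"hand": 0,"offset": [0,0,-2.3],"turn": [0,0,0]},
    {"hand": 0,"offset": [0,-3.4,0],"turn": [0,0,0]},
    {"hand": 0,"offset": [0,-3.4,0],"turn": [0,0,0]},
    {"hand": 0,"offset": [0,-3.4,0],"turn": [0,0,0]},
    {"hand": 0,"offset": [0,0,2.2],"turn": [0,0,0]},
    {"hand": 0,"offset": [0,0,2.3],"turn": [0,0,0]},
    {"hand": 0,"offset": [0,0,0],"turn": [0,0,0]}
  ]
}}

```text
t: 41.52
position: [0.4389, -0.1249, 0.1461]
tool_rot: [-2.046, -2.378, 0.002]
ft_force: [-1.5, 0.3, 0.5]
finger_gap: -0.0001
grasp_force: 0.0
```

>>> {"name": "servo_tool", "arguments": {
  "increments": [
    {"hand": 0,"offset": [0,1.7,0],"turn": [0,0,0]},
    {"hand": 0,"offset": [0,1.7,0],"turn": [0,0,0]},
    {"hand": 0,"offset": [0,1.7,0],"turn": [0,0,0]},
    {"hand": 0,"offset": [0,1.7,0],"turn": [0,0,0]},
    {"hand": 0,"offset": [0,1.7,0],"turn": [0,0,0]},
    {"hand": 0,"offset": [0,1.7,0],"turn": [0,0,0]},
    {"hand": 0,"offset": [0,0,0],"turn": [0,0,0]},
    {"hand": 0,"offset": [0,0,0],"turn": [0,0,0]}
  ]
}}

```text
t: 42.18
position: [0.5434, -0.1103, 0.1493]
tool_rot: [2.046, 2.383, 0.0]
ft_force: [-0.4, 0.1, -0.0]
finger_gap: 0.0001
grasp_force: 0.0
```

>>> {"name": "servo_tool", "arguments": {
  "increments": [
    {"hand": 0,"offset": [0,0,-2.2],"turn": [0,0,0]},
    {"hand": 0,"offset": [0,0,-2.3],"turn": [0,0,0]},
    {"hand": 0,"offset": [0,-3.4,0],"turn": [0,0,0]},
    {"hand": 0,"offset": [0,-3.4,0],"turn": [0,0,0]},
    {"hand": 0,"offset": [0,-3.4,0],"turn": [0,0,0]},
    {"hand": 0,"offset": [0,0,2.2],"turn": [0,0,0]},
    {"hand": 0,"offset": [0,0,2.3],"turn": [0,0,0]},
    {"hand": 0,"offset": [0,0,0],"turn": [0,0,0]}
  ]
}}

```text
t: 42.85
position: [0.4388, -0.1249, 0.1464]
tool_rot: [-2.046, -2.379, 0.002]
ft_force: [0.0, 0.6, -0.4]
finger_gap: 0.0008
grasp_force: 0.0
```

>>> {"name": "servo_tool", "arguments": {
  "increments": [
    {"hand": 0,"offset": [0,1.7,0],"turn": [0,0,0]},
    {"hand": 0,"offset": [0,1.7,0],"turn": [0,0,0]},
    {"hand": 0,"offset": [0,1.7,0],"turn": [0,0,0]},
    {"hand": 0,"offset": [0,1.7,0],"turn": [0,0,0]},
    {"hand": 0,"offset": [0,1.7,0],"turn": [0,0,0]},
    {"hand": 0,"offset": [0,1.7,0],"turn": [0,0,0]},
    {"hand": 0,"offset": [0,0,0],"turn": [0,0,0]},
    {"hand": 0,"offset": [0,0,0],"turn": [0,0,0]}
  ]
}}

```text
t: 43.52
position: [0.5433, -0.1103, 0.1495]
tool_rot: [2.046, 2.383, 0.0]
ft_force: [-0.2, 0.6, -0.1]
finger_gap: -0.0001
grasp_force: 0.0
```

>>> {"name": "servo_tool", "arguments": {
  "increments": [
    {"hand": 0,"offset": [0,0,-2.2],"turn": [0,0,0]},
    {"hand": 0,"offset": [0,0,-2.3],"turn": [0,0,0]},
    {"hand": 0,"offset": [0,-3.4,0],"turn": [0,0,0]},
    {"hand": 0,"offset": [0,-3.4,0],"turn": [0,0,0]},
    {"hand": 0,"offset": [0,-3.4,0],"turn": [0,0,0]},
    {"hand": 0,"offset": [0,0,2.2],"turn": [0,0,0]},
    {"hand": 0,"offset": [0,0,2.3],"turn": [0,0,0]},
    {"hand": 0,"offset": [0,0,0],"turn": [0,0,0]}
  ]
}}

```text
t: 44.18
position: [0.4387, -0.1249, 0.1465]
tool_rot: [-2.046, -2.379, 0.002]
ft_force: [-0.2, 0.4, -0.2]
finger_gap: 0.0003
grasp_force: 0.0
```

>>> {"name": "servo_tool", "arguments": {
  "increments": [
    {"hand": 0,"offset": [0,1.7,0],"turn": [0,0,0]},
    {"hand": 0,"offset": [0,1.7,0],"turn": [0,0,0]},
    {"hand": 0,"offset": [0,1.7,0],"turn": [0,0,0]},
    {"hand": 0,"offset": [0,1.7,0],"turn": [0,0,0]},
    {"hand": 0,"offset": [0,1.7,0],"turn": [0,0,0]},
    {"hand": 0,"offset": [0,1.7,0],"turn": [0,0,0]},
    {"hand": 0,"offset": [0,0,0],"turn": [0,0,0]},
    {"hand": 0,"offset": [0,0,0],"turn": [0,0,0]}
  ]
}}

```text
t: 44.85
position: [0.5433, -0.1103, 0.1495]
tool_rot: [2.046, 2.383, 0.001]
ft_force: [0.4, -0.2, 1.1]
finger_gap: 0.0001
grasp_force: 0.0
```

```bash
python3 -c "
from h import *
spokes('s5');plates()
plan([])"
```

```text
scene spoke angle hist [(-50, 6), (-40, 36), (-30, 7), (10, 4), (20, 9), (30, 20), (40, 25), (50, 9), (120, 23)]
top spoke angle hist []
scene plate 1 407 inner,outer [0.122  0.1696]
scene plate -1 222 inner,outer [0.1287 0.1729]
top plate 1 774 inner,outer [0.1302 0.1692]
top plate -1 0 inner,outer None
now [ 542.3 -110.5  149.2] psi 8.6 q6 62.0 F [-0.  -0.3  0. ] gap 0.1 tilt 0.02 t 45.05
```

>>> {"name": "servo_tool", "arguments": {
  "increments": [
    {"hand": 0,"offset": [0,0,-2.2],"turn": [0,0,0]},
    {"hand": 0,"offset": [0,0,-2.3],"turn": [0,0,0]},
    {"hand": 0,"offset": [0,-3.4,0],"turn": [0,0,0]},
    {"hand": 0,"offset": [0,-3.4,0],"turn": [0,0,0]},
    {"hand": 0,"offset": [0,-3.4,0],"turn": [0,0,0]},
    {"hand": 0,"offset": [0,0,2.2],"turn": [0,0,0]},
    {"hand": 0,"offset": [0,0,2.3],"turn": [0,0,0]},
    {"hand": 0,"offset": [0,0,0],"turn": [0,0,0]}
  ]
}}

```text
t: 45.72
position: [0.4389, -0.1249, 0.1461]
tool_rot: [-2.046, -2.378, 0.002]
ft_force: [-0.2, 0.6, -1.0]
finger_gap: -0.0004
grasp_force: 0.0
```

>>> {"name": "servo_tool", "arguments": {
  "increments": [
    {"hand": 0,"offset": [0,1.6,0],"turn": [0,0,0]},
    {"hand": 0,"offset": [0,1.6,0],"turn": [0,0,0]},
    {"hand": 0,"offset": [0,1.2,0],"turn": [0,0,0]},
    {"hand": 0,"offset": [0,0.8,0],"turn": [0,0,0]},
    {"hand": 0,"offset": [0,0.4,0],"turn": [0,0,0]},
    {"hand": 0,"offset": [0,0,0],"turn": [0,0,0]}
  ]
}}

```text
t: 46.22
position: [0.4983, -0.1173, 0.1492]
tool_rot: [2.046, 2.383, 0.001]
ft_force: [-0.0, -1.1, 0.3]
finger_gap: 0.0003
grasp_force: 0.0
```

>>> {"name": "servo_tool", "arguments": {
  "increments": [
    {"hand": 0,"offset": [0,0.3,0],"turn": [0,0,0]},
    {"hand": 0,"offset": [0,0.3,0],"turn": [0,0,0]},
    {"hand": 0,"offset": [0,0,0],"turn": [0,0,0]}
  ]
}}

```text
t: 46.47
position: [0.5034, -0.1163, 0.1488]
tool_rot: [-2.047, -2.383, 0.0]
ft_force: [-1.4, 0.3, 1.0]
finger_gap: 0.0003
grasp_force: 0.6
```

>>> {"name": "servo_tool", "arguments": {
  "increments": [
    {"hand": 0,"offset": [0,0.3,0],"turn": [0,0,0]},
    {"hand": 0,"offset": [0,0.2,0],"turn": [0,0,0]},
    {"hand": 0,"offset": [0,0,0],"turn": [0,0,0]}
  ]
}}

```text
t: 46.72
position: [0.5086, -0.1156, 0.1487]
tool_rot: [2.047, 2.383, 0.0]
ft_force: [-2.1, 0.5, 1.8]
finger_gap: 0.0004
grasp_force: 1.1
```

>>> {"name": "servo_tool", "arguments": {
  "increments": [
    {"hand": 0,"offset": [0,0.2,0],"turn": [0,0,0]},
    {"hand": 0,"offset": [0,0.1,0],"turn": [0,0,0]},
    {"hand": 0,"offset": [0,0,0],"turn": [0,0,0]}
  ]
}}

```text
t: 46.97
position: [0.5114, -0.1151, 0.1485]
tool_rot: [-2.047, -2.383, 0.0]
ft_force: [-2.0, 0.4, 1.0]
finger_gap: 0.0003
grasp_force: 1.1
```

>>> {"name": "servo_tool", "arguments": {
  "increments": [
    {"hand": 0,"offset": [0,0.2,0],"turn": [0,0,0]},
    {"hand": 0,"offset": [0,0,0],"turn": [0,0,0]}
  ]
}}

```text
t: 47.13
position: [0.5133, -0.1148, 0.1485]
tool_rot: [-2.047, -2.383, 0.0]
ft_force: [-2.9, -1.0, 1.4]
finger_gap: -0.0002
grasp_force: 1.1
```

>>> {"name": "servo_tool", "arguments": {
  "increments": [
    {"hand": 0,"offset": [0,0.2,0],"turn": [0,0,0]},
    {"hand": 0,"offset": [0,0,0],"turn": [0,0,0]}
  ]
}}

```text
t: 47.3
position: [0.514, -0.1147, 0.1483]
tool_rot: [-2.047, -2.381, 0.004]
ft_force: [-6.0, -2.7, 2.4]
finger_gap: -0.0002
grasp_force: 3.3
```

```bash
python3 -c "
from h import *
spokes('s6');plates()
plan([])"
```

```text
scene spoke angle hist [(-80, 16), (-70, 21), (-20, 5), (-10, 4), (0, 26), (10, 22), (20, 19), (90, 24), (100, 25)]
top spoke angle hist [(90, 31), (100, 24)]
scene plate 1 399 inner,outer [0.1224 0.168 ]
scene plate -1 263 inner,outer [0.1274 0.1709]
top plate 1 782 inner,outer [0.1285 0.1677]
top plate -1 0 inner,outer None
now [ 514.  -114.7  148.3] psi 8.6 q6 60.0 F [-5.9 -2.   1.7] gap -0.4 tilt 0.16 t 47.5
```

>>> {"name": "servo_tool", "arguments": {
  "increments": [
    {"hand": 0,"offset": [0,0.2,0],"turn": [0,0,0]},
    {"hand": 0,"offset": [0,0.2,0],"turn": [0,0,0]},
    {"hand": 0,"offset": [0,0,0],"turn": [0,0,0]},
    {"hand": 0,"offset": [0,0,0],"turn": [0,0,0]}
  ]
}}

```text
t: 47.83
position: [0.5146, -0.1145, 0.1481]
tool_rot: [-2.045, -2.377, 0.012]
ft_force: [-16.2, -4.0, 8.2]
finger_gap: 0.0
grasp_force: 9.1
```

>>> {"name": "servo_tool", "arguments": {
  "increments": [
    {"hand": 0,"offset": [0,-0.8,0],"turn": [0,0,0]},
    {"hand": 0,"offset": [0,-1,-1],"turn": [0,0,0]},
    {"hand": 0,"offset": [0,0,-3.5],"turn": [0,0,0]},
    {"hand": 0,"offset": [0,0,-3.5],"turn": [0,0,0]},
    {"hand": 0,"offset": [0,-3.5,-3],"turn": [0,0,0]},
    {"hand": 0,"offset": [0,-3.5,0],"turn": [0,0,0]},
    {"hand": 0,"offset": [0,0,0],"turn": [0,0,0]},
    {"hand": 0,"offset": [0,0,0],"turn": [0,0,0]}
  ]
}}

```text
t: 48.5
position: [0.435, -0.1269, 0.2575]
tool_rot: [2.047, 2.379, 0.002]
ft_force: [-0.1, -0.4, -0.2]
finger_gap: 0.0
grasp_force: 0.0
```

```bash
python3 -c "
from h import *
spokes('s7');plates();find()
for i in (1,2,3,4): seated(i)
plan([])"
```

```text
scene spoke angle hist [(-80, 17), (-70, 21), (10, 20), (20, 18), (90, 20), (100, 27)]
top spoke angle hist [(-80, 43), (-70, 41), (0, 21), (10, 39), (90, 37), (100, 25)]
scene plate 1 404 inner,outer [0.1224 0.1677]
scene plate -1 275 inner,outer [0.1268 0.1708]
top plate 1 786 inner,outer [0.1282 0.1676]
top plate -1 124 inner,outer [0.1294 0.1565]
seat 1 top 527 0.0515 0.0019 [432.3 -22.9] [84.9 64.6] 7.1
seat 1 top 184 0.0854 0.0019 [432.2 -22.8] [25.9 39.9] 7.5
seat 1 scene 86 0.0525 0.0022 [431.1 -30.8] [78.6 49.9] 8.2
seat 1 scene 90 0.0857 0.0023 [435.5 -22.1] [28.7 43. ] 1.5
seat 2 scene 168 0.0529 0.0028 [ 461.7 -228.4] [81.3 63.6] 9.9
seat 2 scene 77 0.0862 0.0025 [ 467.3 -229.5] [30.7 39.7] 3.3
seat 3 top 460 0.0515 0.002 [580.2  -2.8] [84.9 62. ] 9.6
seat 3 top 171 0.0855 0.002 [579.1  -1.3] [26.7 39.7] 9.0
seat 3 scene 215 0.0521 0.0028 [582.4   0. ] [87.  67.4] 8.8
seat 3 scene 101 0.0855 0.0024 [582.2  -1.2] [29.6 39.4] 11.4
seat 4 top 396 0.0518 0.0024 [ 614.3 -204.6] [77.6 59.9] 8.1
seat 4 top 169 0.0858 0.0021 [ 610.7 -206.7] [26.5 40.6] 11.0
seat 4 scene 263 0.0522 0.0028 [ 614.2 -205.6] [84.8 63.9] 5.8
seat 4 scene 78 0.086 0.0022 [ 613.3 -208.2] [27.3 39.2] 10.0
now [ 435.6 -126.7  255.7] psi 8.7 q6 55.0 F [ 0.5  0.1 -0.8] gap -0.1 tilt 0.01 t 49.2
```

View pics/s7_scene.png

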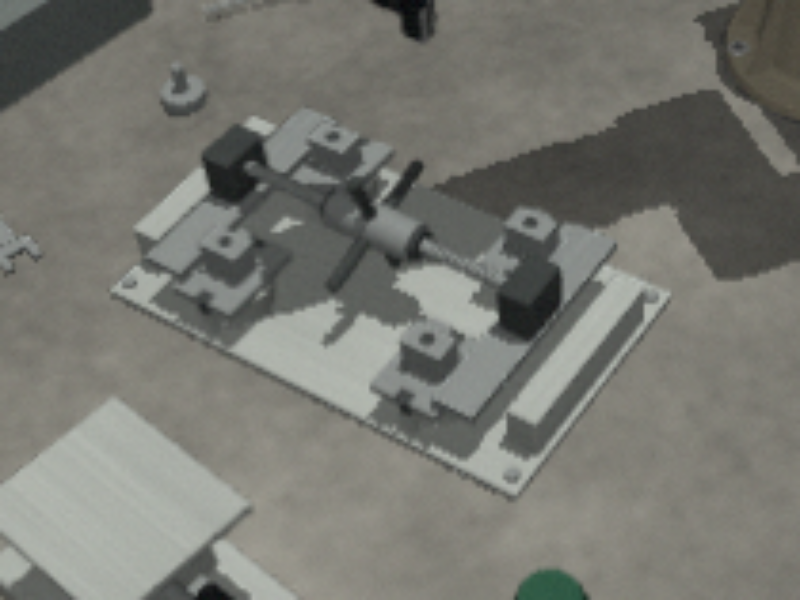

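The crop shows both lock plates drawn in over the flanges of all four seated posts, and the spoke at about (362,195), tipped about 15° past upright. That matches the stop. The robot is clear, so I'm handing in.

```bash
python3 -c "
from workcell import robot
print(robot.sign_off())"
```

```text
the job is handed in; nothing more can be done
None
```

All four posts are seated over their dogs, the sleeve is turned to its stop with both lock plates home over the flanges, the bushing and rubber foot were not touched, and the job is handed in at about 49 s (no verdict was returned).

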